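# Close a vial cap with bench locking pliers and release them

### The arm

A 6-joint arm with a two-finger parallel gripper is mounted at the origin on a cart in front of the work surface, level with it; the furniture and walls round the work are solid. World frame = base frame: x ahead of the robot, y to its left, z up, the work surface at z = 0. Lengths are in m, angles in rad, forces in N, time in s.
With the tool pointing down it reaches from about 0.25 to 0.775 m from the base axis. Payload 4 kg.
Tool frame: the origin (TCP) lies on the centre line of the jaws, within the pads' length; the fingertips stand 8 mm ahead of it and the grasp point (between the pads) lies 11 mm behind it; z points along the fingers, y is the direction in which the jaws open and shut (so a half turn about z gives the same grasp; the last joint's range is limited). The gripper opens to 94 mm and grips with 3 to 60 N. Pads are 16 mm wide; open, the fingers measure 119 mm over their backs; the gripper's body (75 mm by 177 mm) begins 78 mm behind the grasp point.
Start: joints at [1.095, 0.087, 1.371, -0, 1.684, -0.103], TCP at [0.2, 0.512, 0.179] pointing down, gripper open.
Joint ranges: [-3.1, 3.1], [-0.76, 2.03], [0.27, 2.55], [-1.08, 4.22], [0.17, 2.65], [-2.57, 2.57]. Speed limits (rad/s): [2.79, 2.79, 3.14, 3.14, 3.14, 3.14].

### API

Orientations are given as [roll, pitch, yaw] about the fixed x, y, z axes, in that order (R = Rz(yaw) Ry(pitch) Rx(roll)).
In Python, from bench import robot, cams, close_job gives the robot as it stands.
- The arm moves only by the tool arm_command, never from a script. Its argument "plan" is one flat list of numbers, 7 for each row, row after row: the shift along the tool's x, y, z in cm, then the turn, a rotation vector about the tool's x, y, z in degrees, then the closure, from 0 (fully open) to 1 (shut). A call has 1 to 8 rows; each row shifts and turns the commanded pose from where the row before left it, along the tool's axes as they then stand; what a row does not reach is not made up. A row lasts 1/8 s, in which the tool goes at most 62.5 mm and 10.7 degrees, less where a joint would pass 70% of its speed; a pose out of reach is approached as far as the arm can. A call with a gripper value outside its range is refused whole. The fingers move at their own pace and stop on an object; the grip force is fixed at half the most. Time passes only in rows, so rows that do not move let the fingers close. It gives the time, the measured TCP pose, the force and the opening at its end, in the units of the state.
- robot.get_obs(): the state, without advancing time (a new reading comes with each control period).
- cams.snapshot(name): name is "side" or "top"; returns a dict with "pixels" (420x560x3 uint8, red, green, blue), "fov_y" (degrees; the focal length in pixels is half the picture's height over the tangent of half this angle, whatever the lens; pixels are square), "cx", "cy" (the principal point, pixels), "camera_from_world" (4x4, takes a point from world to camera coordinates). Camera axes: x right, y up, looking along -z (the intrinsics and any distortion apply to the point x, -y, -z); pixel columns grow to the right and rows downward; lengths in m; the calibration is good to about 2 mm. A picture is of the moment at which its call begins. There is no depth.
- close_job(): hands the job in, once; it reports no verdict.
The state is a dict: "time": time; "joint_positions": joint angles; "qvel": joint speeds; "joint_torque": joint torques, N m; "tool_pos": TCP position; "ee_rot": TCP orientation; "wrist_force": force on the tool from outside, world axes, zero at the start; "wrist_torque": the same for the moment, N m; "width": finger opening in m.
Only numpy, scipy, OpenCV 4.12 (cv2) and the standard library are available. Lean on these libraries where they do the work, as an engineer would, in place of code of your own. Each camera call takes 0.05 s, during which the arm holds its last target.

### The job

Stand the lone vial fully down in the nest of the bench-mounted locking pliers. Then squeeze the blue handles just until they snap over centre, and let go so the jaws stay locked on the cap by themselves; ease off at once then, without forcing them against their stop. Finally flick the red release lever towards the moving handle so that the jaws spring open, leaving the vial standing in the nest and everything round about undisturbed.

Things in the scene. Friction and masses are not known exactly. Their poses are not given: they have to be found in the camera images.
- vial_center (a point): centre, half-way up, of the loose white screw-cap vial that stands alone on the bench to the robot's right, upright, 61 mm tall, 20 to 36 g; body diameter 24.4 mm up to 47 mm above its foot, cap diameter 22.4 mm from 47 to 61 mm. Hold it by the cap. A big fixed centrifuge stands behind it: pass in front of that or well above.
- pliers: bench locking pliers lying level, fixed; origin on the bench top under the nest's middle, z up, +y from the nest along the pliers to the handle ends, -x the side of the moving jaw and handle, +x that of the fixed ones. Grey base plate 112 (x) by 176 (y) by 8 mm. Jaws and handles lie 68 mm above the bench; cheek plates reach up to 80 mm at y 65 to 111. Between the open jaws it is free from y -60 to +55.
- nest (a point): middle of the floor of the round pocket in the white nest block, 14 mm above the bench; pocket 27.5 mm wide, 12 mm deep. Put the vial in from above, fingers on the y sides (pliers frame) of its cap: on the +x side the fixed jaw's tip, 16 mm wide, ends 14.5 mm from the middle; on the -x side the open jaw's pad leaves 5 mm beside the vial. Jaw tips lie 62 to 77 mm above the bench.
- fixed_grip (a point): on the centre line of the fixed blue handle, where to squeeze, 12 mm to +x and 190 mm to +y of the nest's middle in the pliers frame; a round bar, 12 mm thick, along y, its sleeve from 24 mm before to 24 mm past this point, 68 mm above the bench, free underneath down to the bench
- moving_grip (a point): on the centre line of the moving blue handle, same distance along; round bar, 12 mm thick, nothing beside it on its -x side. Starts sprung open: 50 to 69 mm over the outsides of both handles. Squeezed towards the fixed handle (which does not give way) it resists up to a peak of about 7 to 12 N, eases to almost nothing at dead centre, then some 2 mm later meets a hard stop; let go there, it stays locked.
- handle: the moving handle (origin at its pivot, 68 mm above the bench; the frame turns with it about the vertical). Where dead centre lies depends on a hidden screw setting (it varies by 16 mm at the grip): it must be felt. Let go before it, the handle springs open. More than 20 N from the robot on it is too much.
- pad: round black rubber pad, 13 mm across, at the tip of the moving jaw, sprung; the origin is the middle of its face. It presses on the cap with some 8 to 14 N when locked.
- jaw (a joint): angle of the moving jaw, rad: 0 sprung fully open, 0.11 to 0.13 when the pad meets the cap, 0.155 to 0.175 when shut and locked on the vial
- release (a joint): angle of the red release lever, rad: 0 at rest, up to 0.4; grows as its tip is pushed towards the moving handle (-x of the pliers). When locked it has about 1.5 mm free play at the tip, then pushes the handle back over centre at roughly 0.06 to 0.15 (3 to 8 N at the tip) and the jaws spring open. It springs back when let go.
- release_tip (a point): middle of the upright red blade of the release lever, 93 mm above the bench: 6 mm thick (x of the pliers), 18 mm long (y), from 79 to 103 mm above the bench; its pivot is 34 mm before it (towards the nest). Nothing else stands higher than 80 mm on its +x side.
- green_rack: green 24-place tube rack, 129 by 90 by 26 mm, bystander; origin under its centre
- red_box: red hinged sample box, 137 by 109 by 50 mm, bystander; origin under its centre
- conical_tube: lying conical tube with a blue cap, 21 by 112 by 21 mm, bystander; origin under its centre
Things that resemble listed ones, but are neither listed nor needed, are in the scene too. Leave any orange or purple look-alike of the part that bears vial_center alone.

How it is judged:
By the outcome, as a careful person would: the job done as asked, in the order asked, and still so for the second after the job is handed in, with the robot touching nothing.
It also fails if it takes over 72 s, if anything falls off the work surface, if the arm or the gripper's body presses on something with over 40 N, if the wrist force passes 120 N, or if a joint passes its speed limit or range.

## Working session

There is one attempt and no reset: what is moved stays moved. The work goes in short steps, Python scripts to look and compute and a tool call to move; the robot and the scene stay as the last step left them, time stands still between calls to the robot, and variables do not carry over. Pictures are saved under pics/ and viewed, and the job is handed in when it is done.

Besides the shell and the picture viewer there is one more tool, called after ">>>" as name(argument=value, ...) on one line, values as JSON. arm_command: Moves the arm, as the interface text tells. Its arguments: {"type":"object","properties":{"plan":{"type":"array","items":{"type":"number"}}},"required":["plan"]}

```bash
ls; mkdir -p pics
python3 - <<'E'
from bench import robot,cams
import cv2,numpy as np
o=robot.get_obs()
print({k:np.round(v,3).tolist() for k,v in o.items()})
for n in("side","top"):
    s=cams.snapshot(n); cv2.imwrite(f"pics/{n}0.png",cv2.resize(s["pixels"][:,:,::-1],(784,588)))
    cv2.imwrite(f"pics/{n}0_raw.png",s["pixels"][:,:,::-1])
    print(n,{k:(np.round(v,4).tolist() if k!="pixels" else 0) for k,v in s.items()})
E
```

```text
pics
{'time': 0.0, 'joint_positions': [1.095, 0.088, 1.372, -0.0, 1.684, -0.103], 'qvel': [-0.001, -0.0, -0.002, -0.0, 0.0, 0.002], 'joint_torque': [0.002, -34.017, -30.243, 0.072, 0.033, -0.0], 'tool_pos': [0.2, 0.512, 0.178], 'ee_rot': [-3.139, -0.0, 2.769], 'wrist_force': [-0.287, -0.565, -0.361], 'wrist_torque': [0.032, 0.006, 0.044], 'width': 0.094}
side {'pixels': 0, 'fov_y': 57.0794, 'cx': 283.0948, 'cy': 208.2622, 'camera_from_world': [[0.8106, -0.5854, 0.0128, -0.3218], [0.3111, 0.449, 0.8376, -0.248], [-0.4961, -0.675, 0.5461, -0.8944], [0.0, 0.0, 0.0, 1.0]]}
top {'pixels': 0, 'fov_y': 57.4651, 'cx': 275.4112, 'cy': 202.7803, 'camera_from_world': [[-0.016, -0.9995, 0.0268, 0.0654], [0.9972, -0.014, 0.0729, -0.443], [-0.0725, 0.0279, 0.997, -1.2528], [0.0, 0.0, 0.0, 1.0]]}
```

View pics/side0.png

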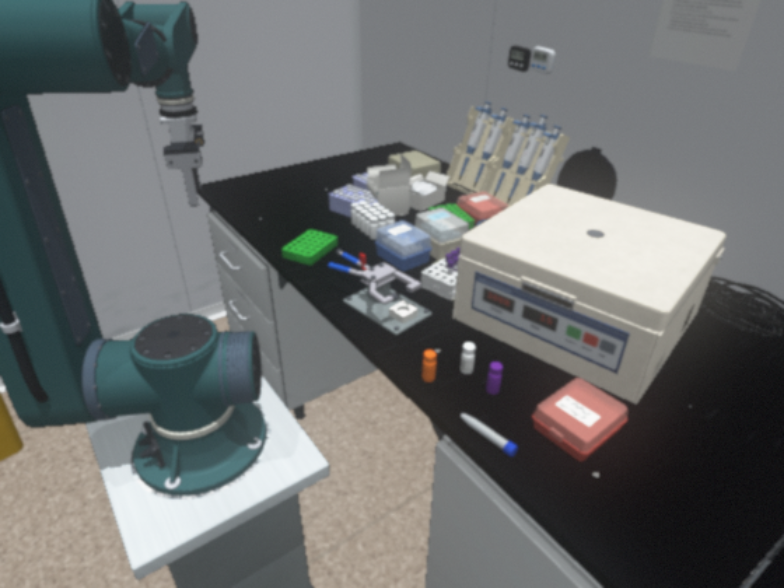

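View pics/top0.png

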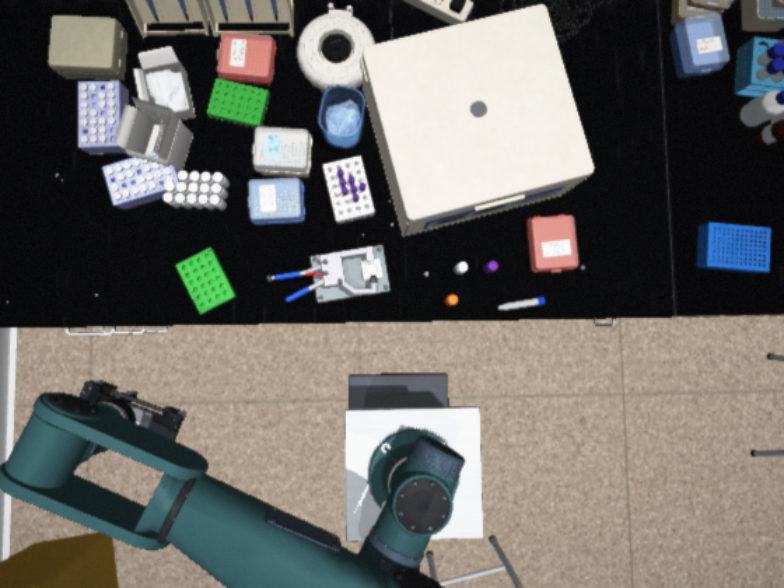

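Candidates for the vial, in displayed pixels:
- White: top (461,267), side (467,358).
- Orange: top (452,299). This is a look-alike.
- Purple: top (492,266). This is a look-alike.
- White-capped bottle group: top (197,188). It isn't alone and is on the left.

I choose the white one on the right and will check it in a crop.

Run:
```python
import cv2,numpy as np
t=cv2.imread("pics/top0_raw.png"); s=cv2.imread("pics/side0_raw.png")
f=lambda im,x,y,w,h,k:cv2.resize(im[y:y+h,x:x+w],None,fx=k,fy=k,interpolation=cv2.INTER_CUBIC)
cv2.imwrite("pics/c_top.png",f(t,180,160,200,70,4))
cv2.imwrite("pics/c_side.png",f(s,225,170,150,115,5))
```

```text
(no output)
```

View pics/c_top.png

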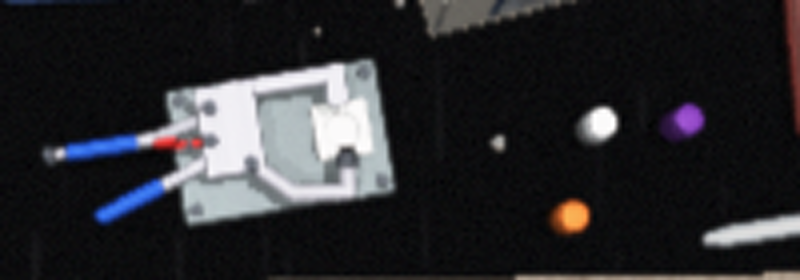

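View pics/c_side.png

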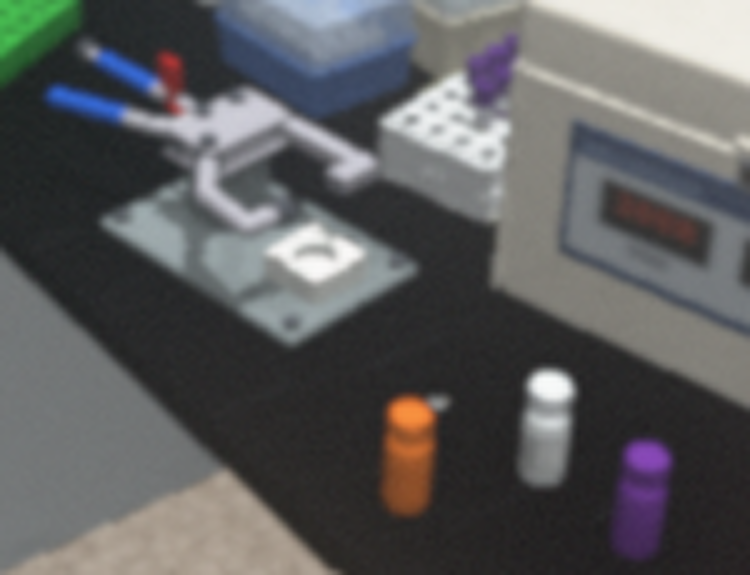

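The crops show three stand-alone vials, and the white one is at top raw (330,191), side raw (335,247). The pliers' nest is at top raw about (265,192). Next I'll measure.

```bash
cat > h.py <<'E'
import numpy as np,cv2
def ray(s,u,v):
    f=s["pixels"].shape[0]/2/np.tan(np.radians(s["fov_y"])/2)
    T=np.array(s["camera_from_world"]);R=T[:3,:3];c=-R.T@T[:3,3]
    d=R.T@np.array([(u-s["cx"])/f,-(v-s["cy"])/f,-1.]);return c,d/np.linalg.norm(d)
def onz(s,u,v,z):
    c,d=ray(s,u,v);return c+d*(z-c[2])/d[2]
def tri(a,pa,b,pb):
    c1,d1=ray(a,*pa);c2,d2=ray(b,*pb)
    t=np.linalg.lstsq(np.c_[d1,-d2],c2-c1,rcond=None)[0]
    p,q=c1+t[0]*d1,c2+t[1]*d2
    return (p+q)/2,np.linalg.norm(p-q)
def proj(s,p):
    f=s["pixels"].shape[0]/2/np.tan(np.radians(s["fov_y"])/2)
    T=np.array(s["camera_from_world"]);q=T[:3,:3]@p+T[:3,3]
    return np.array([s["cx"]+f*q[0]/-q[2],s["cy"]-f*q[1]/-q[2]])
E
python3 - <<'E'
from bench import robot,cams
from h import *
np.set_printoptions(precision=4,suppress=True)
t=cams.snapshot("top");s=cams.snapshot("side")
T=lambda x,y:(x/4+180-.375,y/4+160-.375); S=lambda x,y:(x/5+225-.4,y/5+170-.4)
print("cap tri",tri(t,T(603,124),s,S(551,386)), onz(t,*T(603,124),.061),onz(s,*S(551,386),.061))
cor=np.array([onz(t,*T(*p),.008)[:2] for p in [(166,92),(372,60),(393,190),(188,225)]])
print("plate",cor,np.linalg.norm(np.diff(np.r_[cor,cor[:1]],axis=0),axis=1),cor.mean(0))
cs=np.array([onz(s,*S(*p),.008)[:2] for p in [(101,220),(290,346),(418,267)]])
print("plate side",cs,np.linalg.norm(np.diff(cs,axis=0),axis=1))
print("nest side z26",onz(s,*S(317,252),.026))
hsv=cv2.cvtColor(t["pixels"],cv2.COLOR_RGB2HSV);hs=cv2.cvtColor(s["pixels"],cv2.COLOR_RGB2HSV)
for n,H,sn,roi in(("top",hsv,t,(190,190,240,225)),("side",hs,s,(228,170,262,200))):
    x0,y0,x1,y1=roi
    for nm,m in(("blue",(abs(H[...,0].astype(int)-110)<14)&(H[...,1]>120)&(H[...,2]>80)),("red",((H[...,0]<8)|(H[...,0]>172))&(H[...,1]>120)&(H[...,2]>70))):
        m=m.astype(np.uint8);k=np.zeros_like(m);k[y0:y1,x0:x1]=1
        nn,l,st,c=cv2.connectedComponentsWithStats(m*k)
        for i in range(1,nn):
            if st[i,4]<8: continue
            p=np.argwhere(l==i)[:,::-1].astype(np.float32);vx,vy,_,_=cv2.fitLine(p,cv2.DIST_L2,0,.01,.01).ravel()
            pr=(p-c[i])@[vx,vy];e=[c[i]+k*np.array([vx,vy]) for k in(pr.min()-.5,pr.max()+.5)]
            z=.068 if nm=="blue" else .093
            print(n,nm,st[i],c[i],onz(sn,*c[i],z),[onz(sn,*q,z)[:2] for q in e])
E
```

```text
cap tri (array([ 0.4781, -0.1179,  0.0601]), np.float64(0.0018703228029294727)) [ 0.4773 -0.1171  0.061 ] [ 0.4782 -0.119   0.061 ]
plate [[0.5143 0.2383]
 [0.5391 0.0664]
 [0.4299 0.0506]
 [0.4033 0.2208]] [0.1737 0.1103 0.1723 0.1124] [0.4716 0.144 ]
plate side [[0.4038 0.2195]
 [0.4262 0.0431]
 [0.5382 0.0626]] [0.1779 0.1138]
nest side z26 [0.4807 0.0909 0.026 ]
top blue [196 193  19   7  80] [205.05   196.3375] [0.4636 0.2824 0.068 ] [array([0.4596, 0.312 ]), array([0.4676, 0.2535])]
top blue [204 205  17  11  85] [212.1412 209.9882] [0.4201 0.2602 0.068 ] [array([0.4067, 0.287 ]), array([0.4332, 0.2341])]
top red [218 194   9   4  18] [222.1111 195.5   ] [0.4632 0.2258 0.093 ] [array([0.4627, 0.2401]), array([0.4637, 0.2122])]
side blue [244 180  12   9  58] [249.7069 183.5517] [0.4655 0.2856 0.068 ] [array([0.4607, 0.3135]), array([0.4701, 0.2584])]
side blue [234 187  16   8  76] [241.5658 190.1842] [0.4211 0.2635 0.068 ] [array([0.4068, 0.2906]), array([0.4343, 0.2383])]
side red [257 180   4   8  26] [258.6154 183.3462] [0.467  0.2324 0.093 ] [array([0.4787, 0.2565]), array([0.455 , 0.2078])]
```

Run:
```python
from bench import robot,cams
from h import *
np.set_printoptions(precision=4,suppress=True)
t=cams.snapshot("top");s=cams.snapshot("side")
T=lambda x,y:(x/4+180-.375,y/4+160-.375); S=lambda x,y:(x/5+225-.4,y/5+170-.4)
print("purple",onz(t,*T(688,119),.061),"orange",onz(t,*T(573,215),.061), onz(s,*S(645,457),.061))
print("cf bench corner",onz(s,459/1.4,320/1.4,0),"top corner tri",tri(t,(405/1.4,218/1.4),s,(465/1.4,238/1.4)),"right",tri(t,(592/1.4,170/1.4),s,(668/1.4,290/1.4)), onz(s,640/1.4,384/1.4,0))
# vial by masks
H=cv2.cvtColor(t["pixels"],cv2.COLOR_RGB2HSV)
for n,sn,(x0,y0,x1,y1) in(("top",t,(322,182,340,200)),("side",s,(326,240,345,272))):
    g=sn["pixels"][y0:y1,x0:x1].min(2).astype(float); ys,xs=np.nonzero(g>130 if n=="top" else g>90)
    print(n,xs.min()+x0,xs.max()+x0,ys.min()+y0,ys.max()+y0)
    print(g.astype(int)[::2] if n=="top" else '')
im=cv2.resize(t["pixels"][165:215,220:285,::-1],None,fx=12,fy=12,interpolation=cv2.INTER_CUBIC);cv2.imwrite("pics/nest_t.png",im)
im=cv2.resize(s["pixels"][205:240,265:320,::-1],None,fx=14,fy=14,interpolation=cv2.INTER_CUBIC);cv2.imwrite("pics/nest_s.png",im)
```

```text
purple [ 0.4804 -0.1858  0.061 ] orange [ 0.4046 -0.0911  0.061 ] [ 0.4787 -0.1885  0.061 ]
cf bench corner [0.5768 0.0134 0.    ] top corner tri (array([0.5691, 0.0186, 0.2015]), np.float64(0.011701369356038467)) right (array([ 0.6528, -0.3544,  0.2446]), np.float64(0.012713962163732448)) [ 0.7224 -0.3382  0.    ]
top 326 333 187 194
[[ 11  10  11   8  11   9  12   8  12   9  11  13  14  11   9   9  13  14]
 [ 14  11  12  13  10  11  15  14  12  10   6   6  11  13  12  14  13  12]
 [ 13  13   8  11  12  13  32  60  77  74  49  16   9  12  12   8  10  17]
 [ 10  10   8  27  65 143 231 244 248 248 236 142  38  12  10  11  14  19]
 [  8  12  40  97 153 201 248 250 250 250 250 243  94  16  15  10  14  14]
 [  4  23  60  87 140 181 239 248 249 249 244 193  62  10  10  10  13  14]
 [  2  13  33  63  86 114 131 159 170 134  68  23  11  11   9   8  10  13]
 [ 10   7   7  16  24  32  36  35  23  14  11   7  10   9  12  12  14  11]
 [ 12  14   6  15  12  14  12  15  14  12  14  11  13  11  15  11  13  13]]
side 329 339 244 266
```

View pics/nest_t.png

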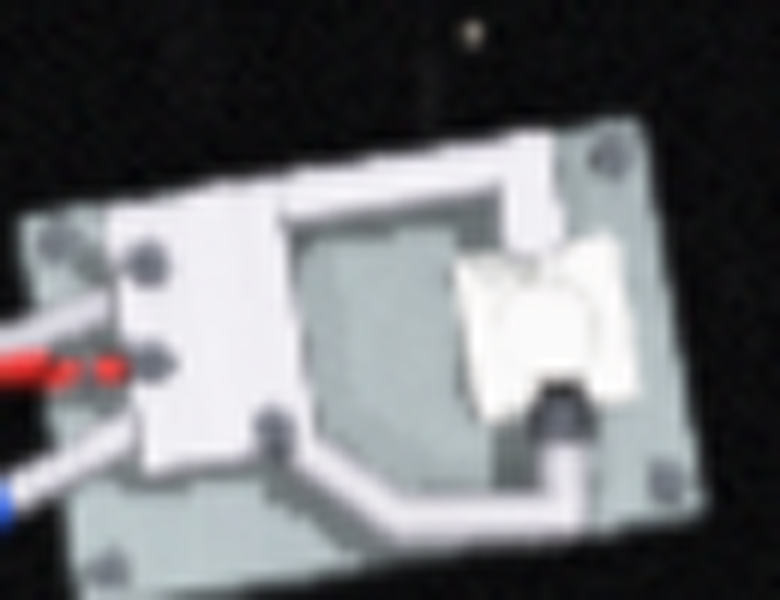

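View pics/nest_s.png

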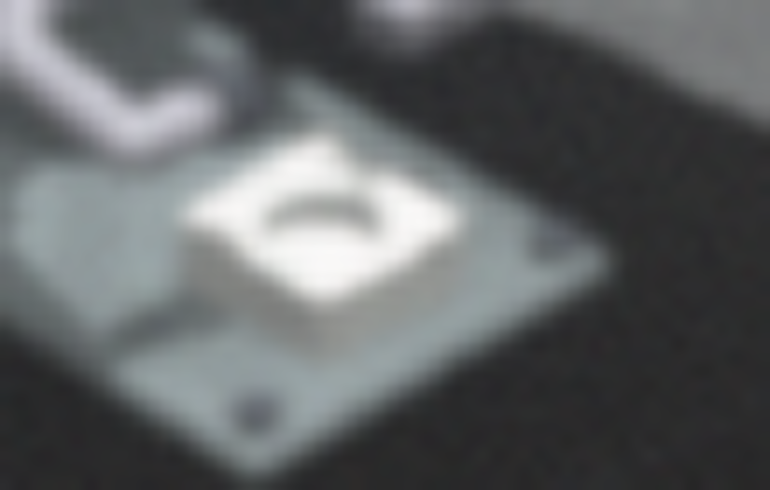

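The top crop shows the nest block corners around a faint circle centred near (548,326). The side crop shows the block's top face centred near (322,219). I'll cast rays through both.

Run:
```python
from bench import robot,cams
from h import *
np.set_printoptions(precision=4,suppress=True)
t=cams.snapshot("top");s=cams.snapshot("side")
T=lambda x,y:(x/12+220-.46,y/12+165-.46); S=lambda x,y:(x/14+265-.46,y/14+205-.46)
a=onz(t,*T(548,326),.026);b=onz(s,*S(322,219),.026);print("nest",a,b,tri(t,T(548,326),s,S(322,219)))
for n in[(a+b)/2]:
  for yaw in(7.5,8.5,9.5):
    y=np.radians(yaw);X=np.array([np.cos(y),np.sin(y)]);Y=np.array([-X[1],X[0]])
    print(yaw,"fixed pred",n[:2]+.012*X+.19*Y, "pliers coords of: fixed",[np.round((np.array(p)-n[:2])@np.c_[X,Y],4) for p in([.4636,.2824],[.4655,.2856])],"mov",[np.round((np.array(p)-n[:2])@np.c_[X,Y],4) for p in([.4067,.287],[.4332,.2341],[.4068,.2906],[.4343,.2383])],"red",[np.round((np.array(p)-n[:2])@np.c_[X,Y],4) for p in([.4632,.2258],[.467,.2324])])
# screws on plate
print([onz(t,*T(*p),.008)[:2] for p in[(58,243),(610,155),(666,480),(108,568)]])
```

```text
nest [0.4801 0.092  0.026 ] [0.479  0.0909 0.026 ] (array([0.4801, 0.0921, 0.0249]), np.float64(0.00035905247924502464))
7.5 fixed pred [0.4666 0.2814] pliers coords of: fixed [array([0.0091, 0.1914]), array([0.0114, 0.1943])] mov [array([-0.0467,  0.2034]), array([-0.0273,  0.1474]), array([-0.0461,  0.2069]), array([-0.0257,  0.1515])] red [array([0.0013, 0.1353]), array([0.0059, 0.1414])]
8.5 fixed pred [0.4633 0.2812] pliers coords of: fixed [array([0.0124, 0.1912]), array([0.0148, 0.1941])] mov [array([-0.0432,  0.2041]), array([-0.0248,  0.1479]), array([-0.0425,  0.2077]), array([-0.0231,  0.1519])] red [array([0.0037, 0.1353]), array([0.0084, 0.1412])]
9.5 fixed pred [0.46   0.2809] pliers coords of: fixed [array([0.0158, 0.1909]), array([0.0182, 0.1938])] mov [array([-0.0396,  0.2049]), array([-0.0222,  0.1483]), array([-0.0389,  0.2084]), array([-0.0204,  0.1523])] red [array([0.006 , 0.1352]), array([0.0109, 0.1411])]
[array([0.5069, 0.2275]), array([0.5296, 0.074 ]), array([0.4386, 0.0599]), array([0.4165, 0.2144])]
```

The nest is near (0.480,0.092) with pliers yaw about 8.3°. The vial is at (0.478,−0.118). I'll turn the tool first (yaw 158.6° → 188.3°) with a partial closure, then go over.

>>> arm_command(plan=[0, 0, 0, 0, 0, -9.9, 0.45, 0, 0, 0, 0, 0, -9.9, 0.45, 0, 0, 0, 0, 0, -9.8, 0.45, -1.5, -5.5, 0, 0, 0, 0, 0.45, -1.5, -5.5, 0, 0, 0, 0, 0.45, -1.5, -5.5, 0, 0, 0, 0, 0.45, -1.5, -5.5, 0, 0, 0, 0, 0.45, -1.5, -5.5, 0, 0, 0, 0, 0.45])

```text
time: 1.4
tool_pos: [0.3144, 0.2492, 0.1791]
ee_rot: [3.141, 0.001, -2.997]
wrist_force: [1.3, 0.1, 0.1]
width: 0.0517
```

```bash
cat >> h.py <<'E'
def to(o,p,yaw=None):
    from scipy.spatial.transform import Rotation as Ro
    R=Ro.from_euler("xyz",o["ee_rot"]); d=R.inv().apply(np.array(p)-o["tool_pos"])
    print("t",round(o["time"],2),"pos",np.round(o["tool_pos"],4),"rpy deg",np.round(np.degrees(o["ee_rot"]),2),"w",np.round(o["width"],4),"F",np.round(o["wrist_force"],2),"q",np.round(o["joint_positions"],2))
    print("tool shift cm",np.round(d*100,2), "tool turn deg", None if yaw is None else np.round((R.inv()*Ro.from_euler("xyz",[np.pi,0,np.radians(yaw)])).as_rotvec()*57.2958,2))
E
python3 -c "
from bench import robot
from h import *
to(robot.get_obs(),[.478,-.118,.12],188.3)"
```

```text
t 1.4 pos [0.3144 0.2492 0.1791] rpy deg [ 1.7998e+02  7.0000e-02 -1.7173e+02] w 0.0517 F [1.34 0.06 0.14] q [ 0.53 -0.25  1.69 -0.    1.71 -1.19]
tool shift cm [-10.9  -38.7    5.91] tool turn deg [ 0.02  0.07 -0.03]
```

>>> arm_command(plan=[-1.5, -5.5, 0, 0, 0, 0, 0.45, -1.5, -5.5, 0, 0, 0, 0, 0.45, -1.5, -5.5, 0, 0, 0, 0, 0.45, -1.5, -5.5, 0, 0, 0, 0, 0.45, -1.5, -5.5, 0, 0, 0, 0, 0.45, -1.5, -5.5, 0, 0, 0, 0, 0.45, -0.7, -2.5, 1, 0, 0, 0, 0.45, 0, 0, 0, 0, 0, 0, 0.45])

```text
time: 2.4
tool_pos: [0.4605, -0.0879, 0.1677]
ee_rot: [3.14, -0.002, -3.001]
wrist_force: [-0.5, 0.7, -0.2]
width: 0.0514
```

Run:
```python
from bench import robot,cams
from h import *
to(robot.get_obs(),[.478,-.118,.09],188.3)
t=cams.snapshot("top");s=cams.snapshot("side")
a=cv2.resize(t["pixels"][150:230,290:390,::-1],None,fx=6,fy=6,interpolation=3);b=cv2.resize(s["pixels"][200:300,270:370,::-1],None,fx=5,fy=5,interpolation=3)
cv2.imwrite("pics/v1t.png",a);cv2.imwrite("pics/v1s.png",b)
```

```text
t 2.4 pos [ 0.4605 -0.0879  0.1677] rpy deg [ 1.7993e+02 -1.3000e-01 -1.7194e+02] w 0.0514 F [-0.48  0.66 -0.22] q [-0.31 -0.09  1.57  0.    1.66 -2.02]
tool shift cm [-1.33 -3.23  7.76] tool turn deg [ 0.07 -0.13 -0.24]
```

View pics/v1t.png

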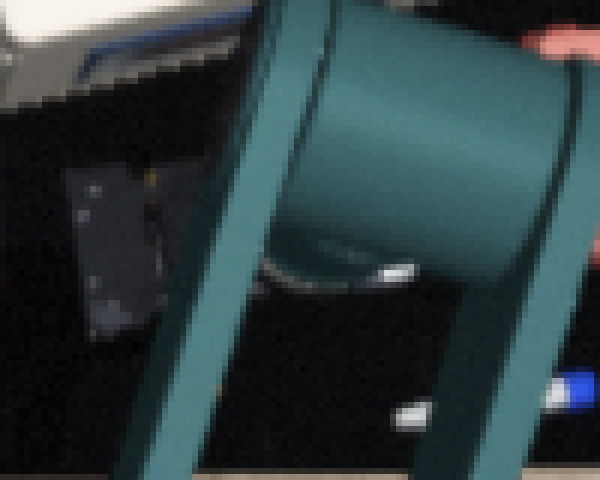

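View pics/v1s.png

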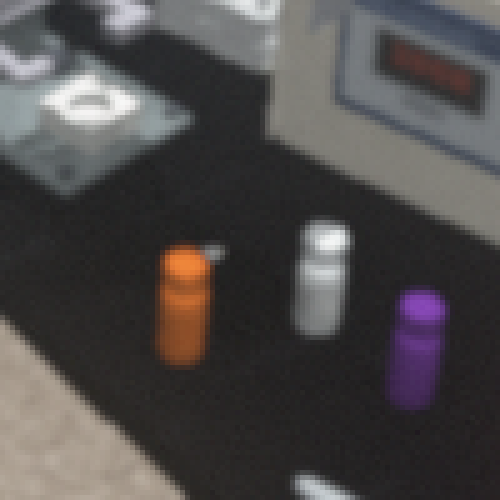

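The top view is blocked by the arm. The side view shows the white vial untouched at crop (325,280).

>>> arm_command(plan=[-0.65, -1.6, 0, 0, 0, -0.2, 0.45, -0.65, -1.6, 3, 0, 0, 0, 0.45, 0, 0, 4.7, 0, 0, 0, 0.45, 0, 0, 0, 0, 0, 0, 0.45, 0, 0, 0, 0, 0, 0, 0.45])

```text
time: 3.12
tool_pos: [0.4795, -0.1165, 0.0938]
ee_rot: [-3.14, 0.002, -2.993]
wrist_force: [0.9, -0.1, -0.1]
width: 0.0517
```

Run:
```python
from bench import robot,cams
from h import *
to(robot.get_obs(),[.478,-.118,.057],188.3)
s=cams.snapshot("side")
b=cv2.resize(s["pixels"][200:280,280:380,::-1],None,fx=7,fy=7,interpolation=3)
cv2.imwrite("pics/v2s.png",b)
```

```text
t 3.12 pos [ 0.4795 -0.1165  0.0938] rpy deg [-1.7993e+02  1.4000e-01 -1.7151e+02] w 0.0517 F [ 0.86 -0.1  -0.09] q [-0.35 -0.01  1.64  0.    1.51 -2.07]
tool shift cm [ 0.18 -0.12  3.68] tool turn deg [-0.07  0.14  0.19]
```

View pics/v2s.png

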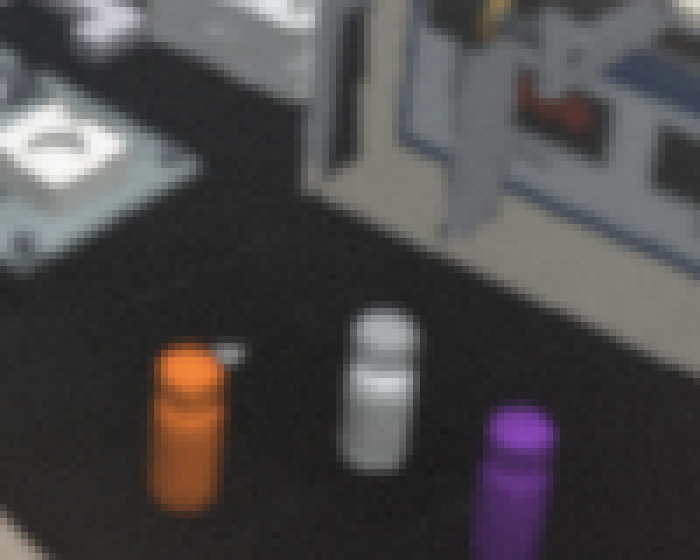

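The side view shows finger tips near crop (335,170) and (465,235), and the vial cap at (385,325). I'll check this against projection.

Run:
```python
from bench import robot,cams
from h import *
o=robot.get_obs();s=cams.snapshot("side");x=o["tool_pos"]
c=lambda p:(proj(s,np.array(p))-[280,200]+.43)*7
Y=np.array([-.1444,.9895,0]);X=np.array([.9895,.1444,0]);t=x-[0,0,.008]
for d in(.026,-.026,.0385,-.0385):
    print(d,[np.round(c(t+d*Y+e*X)) for e in(-.008,.008)])
print("cap top",c([.478,-.118,.061]),c([.478,-.118,0]))
```

```text
0.026 [array([325., 250.]), array([352., 233.])]
-0.026 [array([433., 313.]), array([461., 294.])]
0.0385 [array([299., 236.]), array([327., 218.])]
-0.0385 [array([460., 329.]), array([488., 310.])]
cap top [384.37097273 329.40310905] [370.97755635 452.1945148 ]
```

Run:
```python
from bench import robot,cams
from h import *
s=cams.snapshot("side")
b=cv2.resize(s["pixels"][170:270,290:390,::-1],None,fx=6,fy=6,interpolation=3)
b=(255*(b/255.)**.45).astype(np.uint8)
cv2.imwrite("pics/v3s.png",b); print(robot.get_obs()["tool_pos"])
```

```text
[ 0.48002885 -0.11678135  0.09454415]
```

View pics/v3s.png

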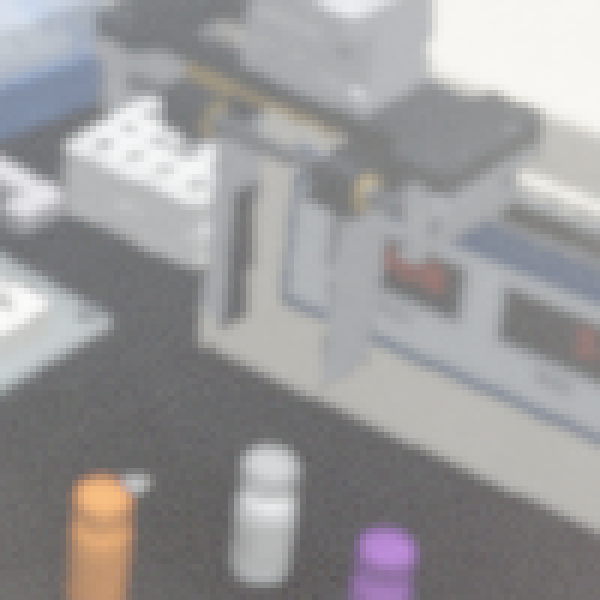

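Run:
```python
from bench import robot,cams
from h import *
s=cams.snapshot("side");t=cams.snapshot("top")
yw=2.769;p=np.array([.2,.512,.17]);Y=np.array([np.sin(yw),-np.cos(yw),0])
for d in(-.053,-.04,0,.04,.053): print(d,proj(s,p+d*Y)*1.4,proj(t,p+d*Y)*1.4)
im=cv2.imread("pics/side0_raw.png")[60:170,90:200];im=cv2.resize(im,None,fx=5,fy=5,interpolation=3)
cv2.imwrite("pics/g0s.png",im);print((proj(s,p+.05*Y)-[90,60])*5,(proj(s,p-.05*Y)-[90,60])*5)
```

```text
-0.053 [196.91524142 220.44939521] [189.90886779 411.03451017]
-0.04 [197.19538516 217.98947426] [183.88258748 408.78186042]
0 [198.02770178 210.68096532] [165.34053206 401.85075958]
0.04 [198.81787776 203.74249009] [146.79899819 394.9198537 ]
0.053 [199.06614124 201.5625074 ] [140.77311198 392.66735127]
[260.74717847 421.65148749] [253.50115655 485.27825513]
```

View pics/g0s.png

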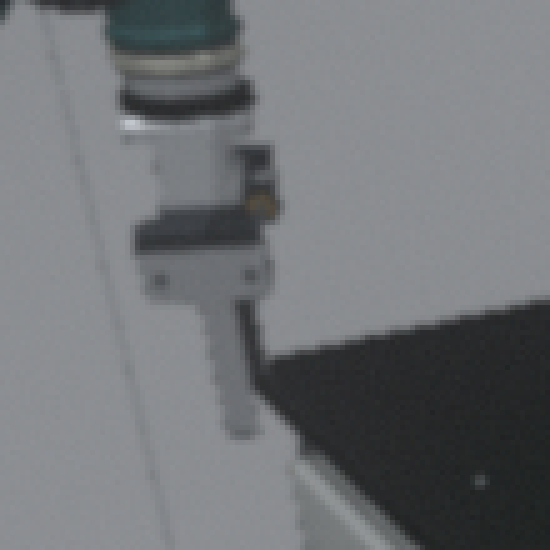

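Run:
```python
from bench import robot,cams
from h import *
t=cams.snapshot("top");s=cams.snapshot("side")
yw=2.769;p=np.array([.2,.512,.178]);Y=np.array([np.sin(yw),-np.cos(yw),0]);X=np.array([np.cos(yw),np.sin(yw),0])
im=cv2.imread("pics/top0_raw.png")[260:330,40:150].copy();im=cv2.resize(im,None,fx=7,fy=7,interpolation=3)
im=(255*(im/255.)**.6).astype(np.uint8)
for dz,col in((0,(0,0,255)),(.035,(0,255,0))):
  for z,r in((-.008,.047),(.089,.0885)):
    P=[p+[0,0,z+dz]+a*r*Y+b*w*X for a in(-1,1) for b,w in((-1,.0375 if z>0 else .008),(1,.0375 if z>0 else .008))]
    for q in P:
        u=(proj(t,q)-[40,260]+.43)*7; cv2.circle(im,tuple(int(k) for k in u),3,col,-1)
cv2.imwrite("pics/g0t.png",im)
im=cv2.imread("pics/side0_raw.png")[60:170,90:200];im=cv2.resize(im,None,fx=5,fy=5,interpolation=3)
for dz,col in((0,(0,0,255)),(.035,(0,255,0))):
  for z,r in((-.008,.047),(.089,.0885)):
    for a in(-1,1):
      for b in(-1,1):
        w=.0375 if z>0 else .008
        u=(proj(s,p+[0,0,z+dz]+a*r*Y+b*w*X)-[90,60]+.43)*5; cv2.circle(im,tuple(int(k) for k in u),3,col,-1)
cv2.imwrite("pics/g0s2.png",im)
```

```text
(no output)
```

View pics/g0t.png

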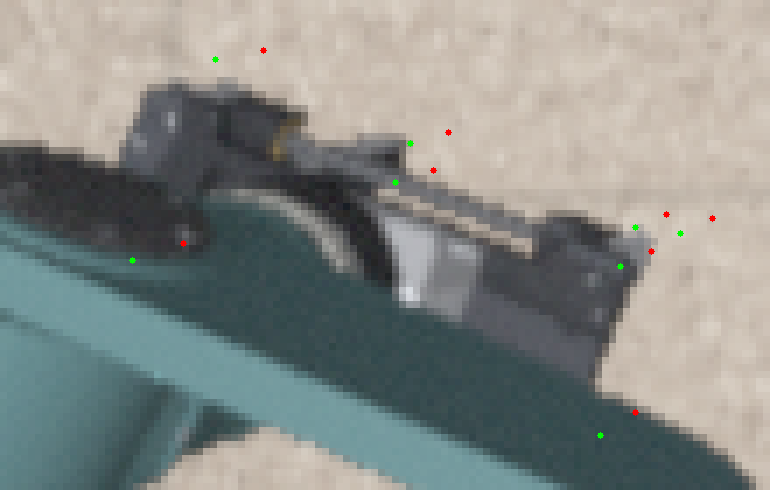

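View pics/g0s2.png

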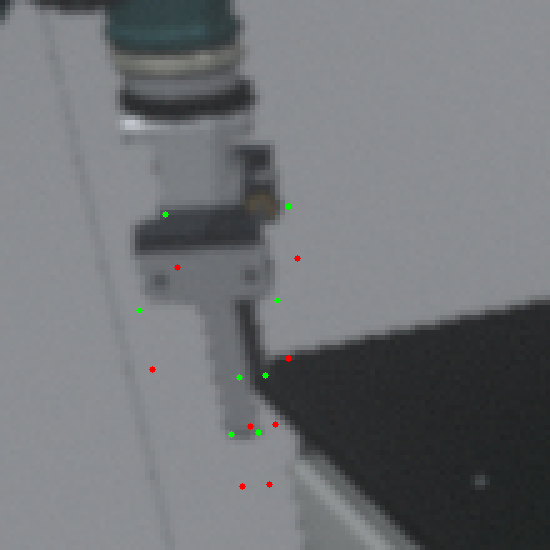

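Overlaying the stated tool geometry shows the real gripper about 33 mm higher than the reported TCP implies, and this holds at both places. I'll trust the pictures, descend in steps and check.

>>> arm_command(plan=[0, 0, 1.8, 0, 0, 0, 0.45, 0, 0, 1.7, 0, 0, 0, 0.45, 0, 0, 0, 0, 0, 0, 0.45, 0, 0, 0, 0, 0, 0, 0.45])

```text
time: 3.98
tool_pos: [0.4782, -0.1163, 0.0565]
ee_rot: [3.141, -0.001, -2.994]
wrist_force: [-1.0, -0.5, -0.2]
width: 0.0519
```

Run:
```python
from bench import robot,cams
from h import *
to(robot.get_obs(),[.478,-.118,.057],188.3)
s=cams.snapshot("side");t=cams.snapshot("top")
b=cv2.resize(s["pixels"][190:280,290:390,::-1],None,fx=7,fy=7,interpolation=3)
b=(255*(b/255.)**.6).astype(np.uint8)
cv2.imwrite("pics/v4s.png",b)
cv2.imwrite("pics/v4t.png",cv2.resize(t["pixels"][150:230,290:390,::-1],None,fx=7,fy=7,interpolation=3))
```

```text
t 3.98 pos [ 0.4782 -0.1163  0.0565] rpy deg [ 1.7998e+02 -4.0000e-02 -1.7156e+02] w 0.0519 F [-0.99 -0.53 -0.2 ] q [-0.35  0.02  1.69  0.    1.43 -2.07]
tool shift cm [ 0.04 -0.16 -0.05] tool turn deg [ 0.02 -0.04  0.14]
```

View pics/v4s.png

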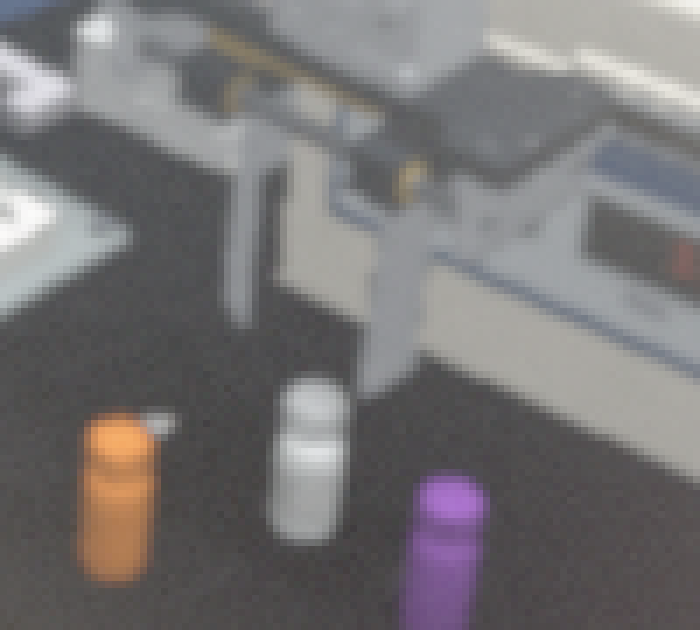

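View pics/v4t.png

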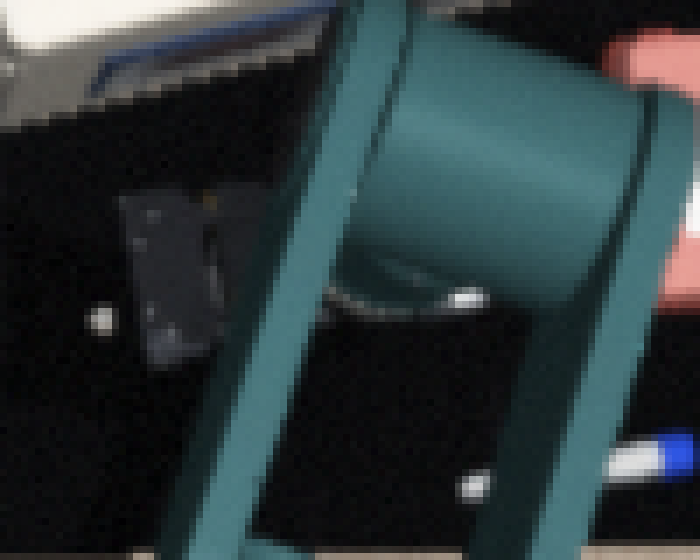

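Run:
```python
from bench import robot,cams
from h import *
np.set_printoptions(precision=4,suppress=True)
s=cams.snapshot("side");t=cams.snapshot("top");p=robot.get_obs()["tool_pos"]
Y=np.array([-.147,.989,0]);X=np.array([.989,.147,0])
for z in(.09,.12,.15,.18):
    print(z,"pred end corners",[(proj(t,p+[0,0,z]+.0885*Y+b*.0375*X)-[290,150]+.43)*7 for b in(1,-1)])
# measured fingertips side on z planes
f=lambda x,y:(x/7+290-.43,y/7+190-.43)
for z in(.0485,.07,.08,.085): print(z,"mid tip",onz(s,*f(313,355),z),"R",onz(s,*f(386,386),z),"L",onz(s,*f(241,323),z))
# left finger: height from body?
```

```text
0.09 pred end corners [array([ 99.9248, 209.1989]), array([129.5701, 382.428 ])]
0.12 pred end corners [array([107.2121, 199.5448]), array([137.691 , 377.4063])]
0.15 pred end corners [array([114.9018, 189.3575]), array([146.2625, 372.106 ])]
0.18 pred end corners [array([123.0283, 178.5916]), array([155.3233, 366.5031])]
0.0485 mid tip [ 0.5077 -0.086   0.0485] R [ 0.5178 -0.1168  0.0485] L [ 0.4981 -0.054   0.0485]
0.07 mid tip [ 0.4875 -0.1056  0.07  ] R [ 0.4972 -0.1354  0.07  ] L [ 0.4782 -0.0747  0.07  ]
0.08 mid tip [ 0.4781 -0.1147  0.08  ] R [ 0.4877 -0.144   0.08  ] L [ 0.469  -0.0843  0.08  ]
0.085 mid tip [ 0.4734 -0.1193  0.085 ] R [ 0.4829 -0.1483  0.085 ] L [ 0.4643 -0.0891  0.085 ]
```

The side view puts the tip midpoint at about (0.478,−0.115) with z about 0.080. So lateral agrees with the report, but the tips are 31 mm higher than stated. I'll go down another 3 cm; either reading stays clear of the bench.

>>> arm_command(plan=[0, -0.1, 1.5, 0, 0, 0, 0.45, 0, 0, 1.5, 0, 0, 0, 0.45, 0, 0, 0, 0, 0, 0, 0.45, 0, 0, 0, 0, 0, 0, 0.45])

```text
time: 4.68
tool_pos: [0.4784, -0.1173, 0.0266]
ee_rot: [3.141, -0.0, -2.994]
wrist_force: [-0.3, -0.5, 0.8]
width: 0.0516
```

Run:
```python
from bench import robot,cams
from h import *
to(robot.get_obs(),[.478,-.118,.0245],188.3)
s=cams.snapshot("side")
b=cv2.resize(s["pixels"][220:280,300:370,::-1],None,fx=10,fy=10,interpolation=3)
b=(255*(b/255.)**.6).astype(np.uint8)
cv2.imwrite("pics/v5s.png",b)
```

```text
t 4.67 pos [ 0.4784 -0.1173  0.0266] rpy deg [ 1.7998e+02 -2.0000e-02 -1.7156e+02] w 0.0516 F [-0.28 -0.48  0.85] q [-0.36  0.04  1.73  0.    1.37 -2.07]
tool shift cm [ 0.05 -0.06  0.21] tool turn deg [ 0.02 -0.02  0.14]
```

View pics/v5s.png

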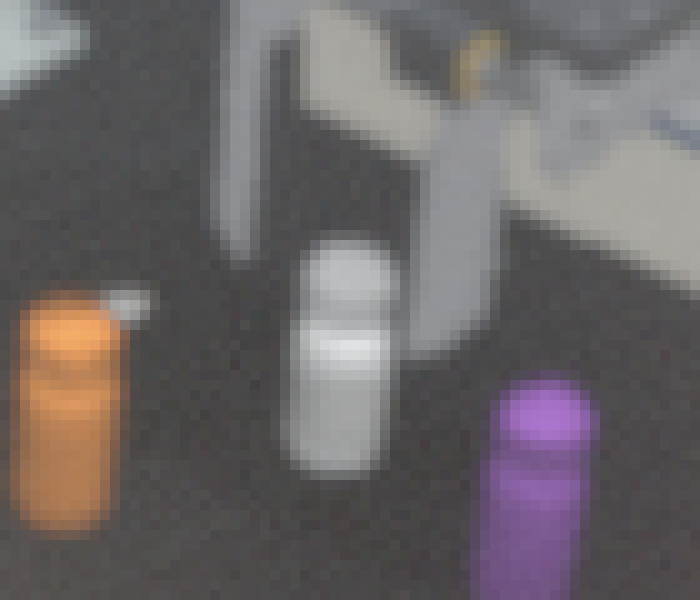

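The tip midpoint at crop (343,302) lies on the vial axis at a height of about 50 mm, so the pads only cover the cap. I'll close now.

>>> arm_command(plan=[0, 0, 0.1, 0, 0, 0, 0.5, 0, 0, 0, 0, 0, 0, 0.65, 0, 0, 0, 0, 0, 0, 0.8, 0, 0, 0, 0, 0, 0, 0.9, 0, 0, 0, 0, 0, 0, 0.9, 0, 0, 0, 0, 0, 0, 0.9])

```text
time: 5.48
tool_pos: [0.4786, -0.1174, 0.026]
ee_rot: [-3.142, 0.0, -2.994]
wrist_force: [0.6, -0.5, 0.2]
width: 0.0211
```

Run:
```python
from bench import robot,cams
from h import *
to(robot.get_obs(),[.478,-.118,.0245],188.3)
s=cams.snapshot("side")
b=cv2.resize(s["pixels"][220:280,300:370,::-1],None,fx=10,fy=10,interpolation=3)
b=(255*(b/255.)**.6).astype(np.uint8)
cv2.imwrite("pics/v6s.png",b)
```

```text
t 5.47 pos [ 0.4786 -0.1174  0.026 ] rpy deg [-1.8000e+02  1.0000e-02 -1.7156e+02] w 0.0211 F [ 0.63 -0.52  0.24] q [-0.36  0.04  1.73  0.    1.37 -2.07]
tool shift cm [ 0.07 -0.05  0.15] tool turn deg [-0.    0.01  0.14]
```

View pics/v6s.png

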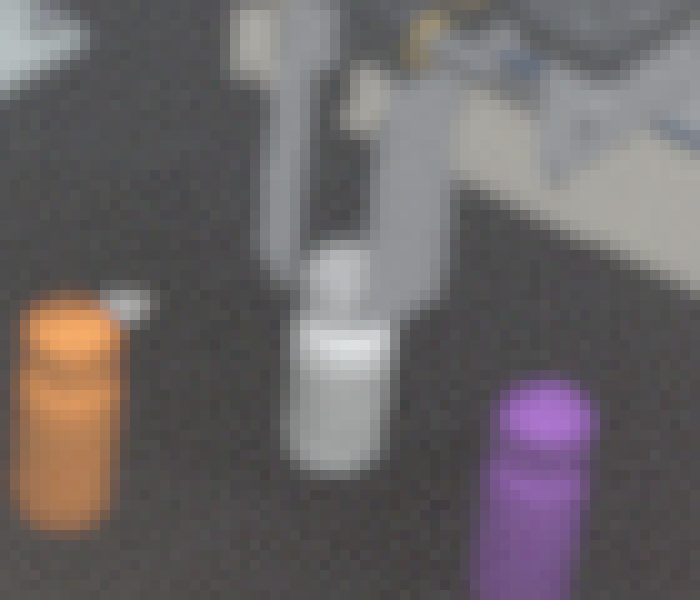

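The cap is held (width 21.1 mm) and the pads sit on the cap only. Lift.

>>> arm_command(plan=[0, 0, -1, 0, 0, 0, 0.9, 0, 0, -3, 0, 0, 0, 0.9, 0, 0, -4, 0, 0, 0, 0.9, 0, 0, -2.5, 0, 0, 0, 0.9, 0, 0, 0, 0, 0, 0, 0.9, 0, 0, 0, 0, 0, 0, 0.9])

```text
time: 6.28
tool_pos: [0.4779, -0.1171, 0.1298]
ee_rot: [3.141, -0.001, -2.994]
wrist_force: [-0.4, -0.4, -0.8]
width: 0.0215
```

Run:
```python
from bench import robot,cams
from h import *
to(robot.get_obs(),[.4797,.0917,.13],188.3)
s=cams.snapshot("side")
b=cv2.resize(s["pixels"][180:280,280:380,::-1],None,fx=6,fy=6,interpolation=3)
b=(255*(b/255.)**.6).astype(np.uint8)
cv2.imwrite("pics/v7s.png",b)
```

```text
t 6.28 pos [ 0.4779 -0.1171  0.1298] rpy deg [ 1.7995e+02 -8.0000e-02 -1.7156e+02] w 0.0215 F [-0.4  -0.39 -0.82] q [-0.36 -0.03  1.58  0.    1.59 -2.07]
tool shift cm [-3.250e+00  2.063e+01 -1.000e-02] tool turn deg [ 0.05 -0.08  0.14]
```

View pics/v7s.png

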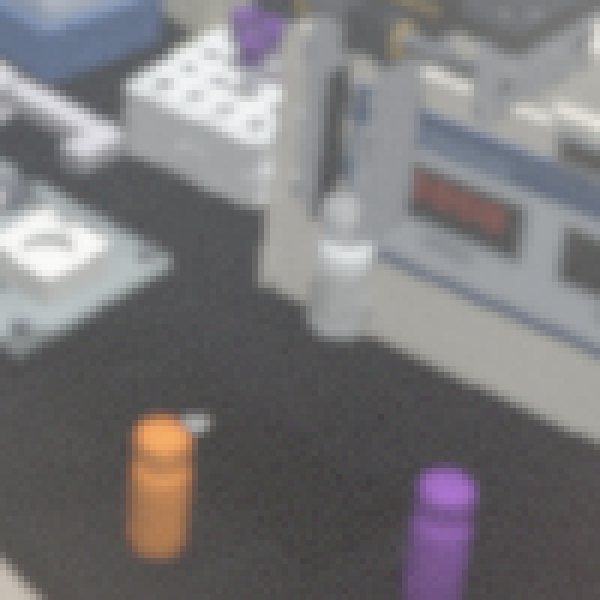

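The vial is lifted at crop (342,265), upright in the fingers, and the neighbours haven't moved. Carry it over the nest.

>>> arm_command(plan=[-0.4, 2.5, 0, 0, 0, 0.1, 0.9, -0.7, 4.5, 0, 0, 0, 0, 0.9, -0.7, 4.5, 0, 0, 0, 0, 0.9, -0.7, 4.5, 0, 0, 0, 0, 0.9, -0.5, 3, 0, 0, 0, 0, 0.9, -0.25, 1.6, 0, 0, 0, 0, 0.9, 0, 0, 0, 0, 0, 0, 0.9, 0, 0, 0, 0, 0, 0, 0.9])

```text
time: 7.32
tool_pos: [0.4806, 0.0902, 0.1304]
ee_rot: [-3.141, -0.001, -2.997]
wrist_force: [0.5, 0.6, 0.0]
width: 0.0214
```

Run:
```python
from bench import robot,cams
from h import *
to(robot.get_obs(),[.4797,.0917,.10],188.3)
s=cams.snapshot("side");t=cams.snapshot("top")
b=cv2.resize(s["pixels"][170:240,250:330,::-1],None,fx=9,fy=9,interpolation=3)
b=(255*(b/255.)**.7).astype(np.uint8)
cv2.imwrite("pics/n1s.png",b)
cv2.imwrite("pics/n1t.png",cv2.resize(t["pixels"][150:230,210:310,::-1],None,fx=7,fy=7,interpolation=3))
```

```text
t 7.33 pos [0.4806 0.0902 0.1304] rpy deg [-1.7997e+02 -5.0000e-02 -1.7172e+02] w 0.0214 F [0.46 0.58 0.04] q [ 0.07 -0.03  1.59 -0.    1.59 -1.65]
tool shift cm [0.07 0.16 3.04] tool turn deg [-0.03 -0.05 -0.02]
```

View pics/n1s.png

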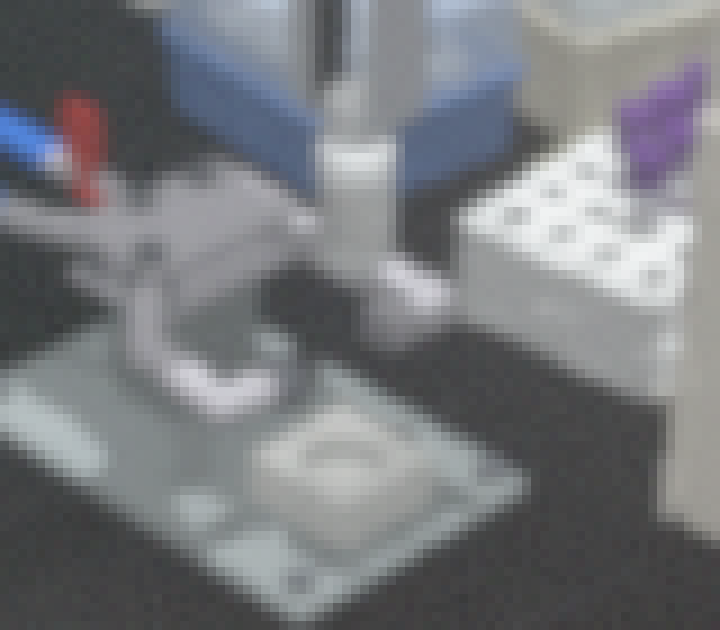

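View pics/n1t.png

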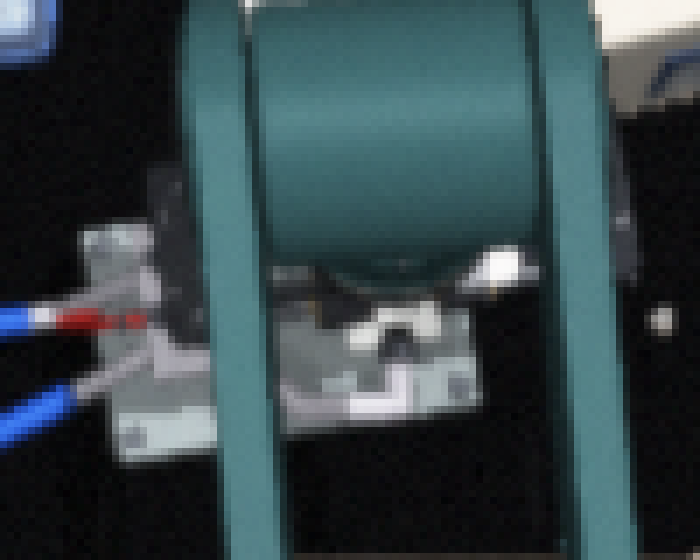

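Run:
```python
from bench import robot,cams
from h import *
np.set_printoptions(precision=2,suppress=True)
s=cams.snapshot("side");p=robot.get_obs()["tool_pos"];print(p)
c=lambda q:(proj(s,np.array(q))-[250,170]+.44)*9
for z in(.104,.115,.14,.151,.165): print(z,c([p[0],p[1],z]))
print("nest",c([.4797,.0917,.026]),c([.4804,.0921,.026]))
g=s["pixels"].astype(int)
for r in range(188,200): print(r,g[r,282:298].sum(1)//3 if 0 else g[r,282:298,0])
```

```text
[0.48 0.09 0.13]
0.104 [352.42 259.21]
0.115 [353.12 230.43]
0.14 [354.75 163.86]
0.151 [355.47 134.05]
0.165 [356.41  95.64]
nest [342.21 453.85] [343.17 452.63]
188 [ 56  56  74 113 149 171 186 192 192 183 169 135  88  62  55  58]
189 [ 55  57  71 101 131 149 161 166 166 162 152 125  83  63  55  58]
190 [ 59  54  67  92 116 134 143 148 148 147 140 115  81  57  52  49]
191 [ 85  65  63  84 105 116 126 130 129 130 125 106  70  51  45  45]
192 [115  90  76  85 101 110 119 126 123 124 120 101  63  45  44  43]
193 [131 132 119 104 104 109 118 123 125 125 122 102  64  46  43  42]
194 [139 159 151 126 109 108 118 124 125 126 121 100  63  44  41  44]
195 [120 134 136 127 111 110 117 121 123 125 121  99  63  45  43  42]
196 [102 106 110 113 109 111 116 120 120 122 118  96  60  41  42  44]
197 [ 96  96  98 106 111 116 117 120 121 123 120 103  72  50  42  45]
198 [ 87  83  88 101 116 122 122 124 128 130 133 134 115  82  57  49]
199 [ 63  58  70  86 104 114 120 121 125 135 156 176 169 136 101  75]
```

>>> arm_command(plan=[0.06, 0.2, 2, 0, 0, 0, 0.9, 0, 0, 2.5, 0, 0, 0, 0.9, 0, 0, 2.3, 0, 0, 0, 0.9, 0, 0, 0, 0, 0, 0, 0.9, 0, 0, 0, 0, 0, 0, 0.9])

```text
time: 8.1
tool_pos: [0.4806, 0.0927, 0.0639]
ee_rot: [-3.142, 0.002, -2.997]
wrist_force: [-0.0, 0.0, 0.1]
width: 0.0215
```

Run:
```python
from bench import robot,cams
from h import *
np.set_printoptions(precision=2,suppress=True)
to(robot.get_obs(),[.4797,.0922,.060],188.3)
s=cams.snapshot("side");t=cams.snapshot("top");p=robot.get_obs()["tool_pos"]
b=cv2.resize(s["pixels"][190:240,260:320,::-1],None,fx=12,fy=12,interpolation=3)
b=(255*(b/255.)**.7).astype(np.uint8)
cv2.imwrite("pics/n2s.png",b)
c=lambda q:(proj(s,np.array(q))-[260,190]+.46)*12
print("tcp axis",c([p[0],p[1],.026]),c([p[0],p[1],p[2]-.026]),c([p[0],p[1],p[2]+.035]),"nest",c([.4797,.0922,.026]))
cv2.imwrite("pics/n2t.png",cv2.resize(t["pixels"][165:225,230:300,::-1],None,fx=10,fy=10,interpolation=3))
```

```text
t 8.1 pos [0.48 0.09 0.06] rpy deg [-180.      0.09 -171.7 ] w 0.0215 F [-0.    0.01  0.15] q [ 0.07  0.    1.69  0.    1.45 -1.64]
tool shift cm [ 0.09 -0.04  0.39] tool turn deg [-0.    0.09  0.  ]
tcp axis [337.69 361.45] [338.64 321.22] [343.44 116.62] nest [335.36 364.46]
```

View pics/n2s.png

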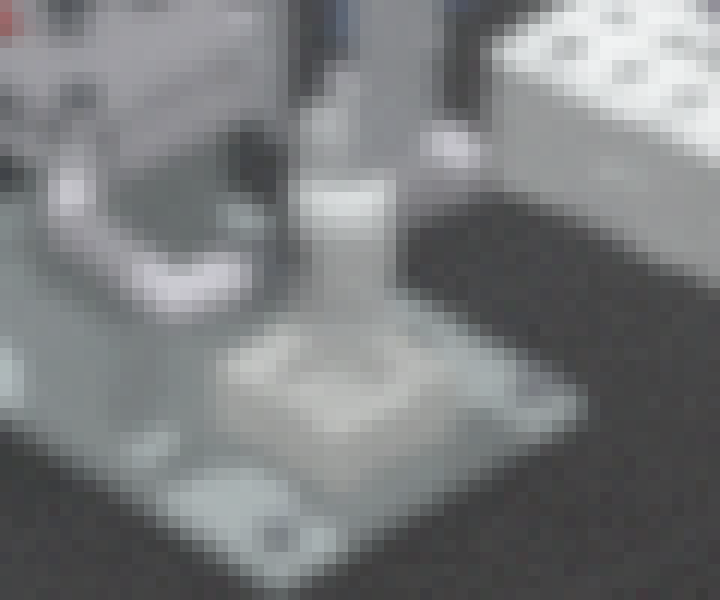

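View pics/n2t.png

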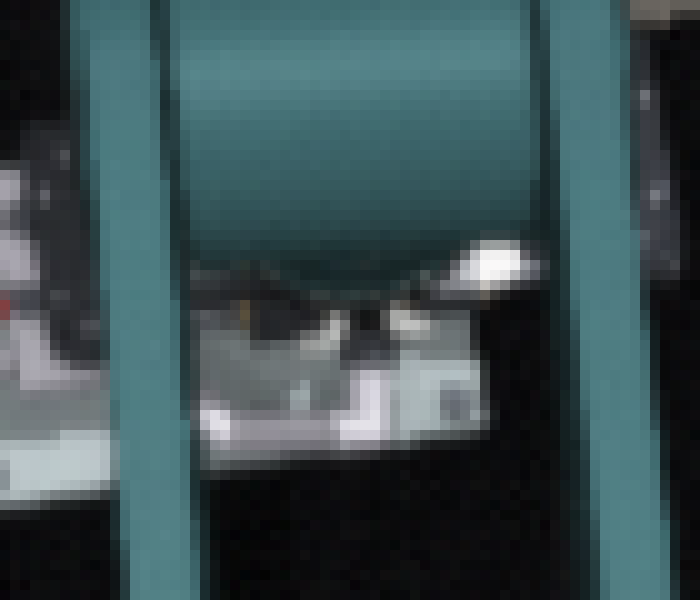

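>>> arm_command(plan=[0.08, -0.06, 0.3, 0, 0, 0, 0.9, 0, 0, 0.4, 0, 0, 0, 0.9, 0, 0, 0.2, 0, 0, 0, 0.9, 0, 0, 0.2, 0, 0, 0, 0.9, 0, 0, 0.1, 0, 0, 0, 0.9, 0, 0, 0, 0, 0, 0, 0.9])

```text
time: 8.95
tool_pos: [0.4791, 0.0924, 0.0508]
ee_rot: [3.141, -0.0, -2.996]
wrist_force: [0.8, -0.4, -0.3]
width: 0.0212
```

Run:
```python
from bench import robot,cams
from h import *
to(robot.get_obs(),[.48,.092,.040],188.3)
```

```text
t 8.95 pos [0.4791 0.0924 0.0508] rpy deg [ 1.7999e+02 -1.0000e-02 -1.7166e+02] w 0.0212 F [ 0.78 -0.38 -0.34] q [ 0.07  0.01  1.71  0.    1.42 -1.64]
tool shift cm [-0.08 -0.05  1.08] tool turn deg [ 0.01 -0.01  0.04]
```

>>> arm_command(plan=[-0.04, -0.03, 0.2, 0, 0, 0, 0.9, 0, 0, 0.15, 0, 0, 0, 0.9, 0, 0, 0, 0, 0, 0, 0.9])

```text
time: 9.32
tool_pos: [0.4795, 0.0921, 0.0472]
ee_rot: [3.141, -0.0, -2.996]
wrist_force: [0.5, 0.2, 0.3]
width: 0.0211
```

Foot is 5 mm below the rim with no force. Continue down.

>>> arm_command(plan=[0, 0, 0.2, 0, 0, 0, 0.9, 0, 0, 0.2, 0, 0, 0, 0.9, 0, 0, 0.15, 0, 0, 0, 0.9, 0, 0, 0, 0, 0, 0, 0.9])

```text
time: 9.82
tool_pos: [0.4794, 0.0921, 0.0417]
ee_rot: [3.141, -0.0, -2.996]
wrist_force: [0.2, 0.2, 0.5]
width: 0.0212
```

>>> arm_command(plan=[0, 0, 0.1, 0, 0, 0, 0.9, 0, 0, 0.1, 0, 0, 0, 0.9, 0, 0, 0, 0, 0, 0, 0.9])

```text
time: 10.2
tool_pos: [0.4797, 0.0921, 0.04]
ee_rot: [3.142, 0.0, -2.996]
wrist_force: [0.1, -0.2, 0.5]
width: 0.0211
```

>>> arm_command(plan=[0, 0, 0.08, 0, 0, 0, 0.9, 0, 0, 0, 0, 0, 0, 0.9])

```text
time: 10.45
tool_pos: [0.4801, 0.0922, 0.0399]
ee_rot: [-3.142, 0.001, -2.996]
wrist_force: [-1.3, -0.8, 4.7]
width: 0.0213
```

Run:
```python
from bench import robot,cams
from h import *
to(robot.get_obs(),[.48,.092,.040],188.3)
s=cams.snapshot("side")
b=cv2.resize(s["pixels"][190:240,260:320,::-1],None,fx=12,fy=12,interpolation=3)
b=(255*(b/255.)**.7).astype(np.uint8)
cv2.imwrite("pics/n3s.png",b)
```

```text
t 10.45 pos [0.4801 0.0922 0.0399] rpy deg [-1.8000e+02  8.0000e-02 -1.7166e+02] w 0.0213 F [-1.34 -0.78  4.74] q [ 0.07  0.02  1.72  0.    1.4  -1.64]
tool shift cm [ 0.02 -0.02 -0.01] tool turn deg [-0.    0.08  0.04]
```

View pics/n3s.png

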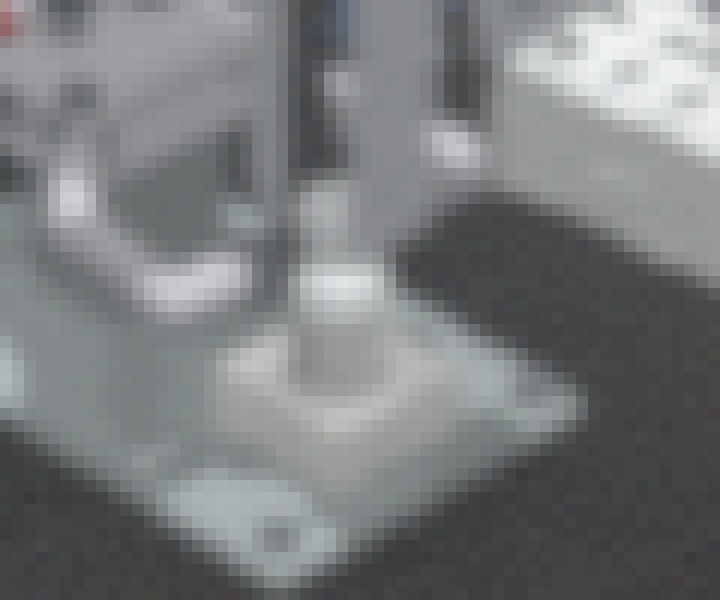

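Floor contact came at exactly the expected height (Fz 4.7 N, TCP z 0.040), and the picture shows the vial centred in the nest. Ease up, open to about 45 mm, and rise.

>>> arm_command(plan=[0, 0, -0.06, 0, 0, 0, 0.9, 0, 0, 0, 0, 0, 0, 0.72, 0, 0, 0, 0, 0, 0, 0.6, 0, 0, 0, 0, 0, 0, 0.52, 0, 0, -1, 0, 0, 0, 0.52, 0, 0, -4, 0, 0, 0, 0.52, 0, 0, -4.5, 0, 0, 0, 0.52, 0, 0, 0, 0, 0, 0, 0.52])

```text
time: 11.5
tool_pos: [0.4827, 0.0924, 0.1401]
ee_rot: [-3.141, 0.01, -2.996]
wrist_force: [0.1, -0.3, 0.2]
width: 0.0451
```

Run:
```python
from bench import robot,cams
from h import *
Y=np.array([-.1444,.9895]);X=np.array([.9895,.1444]);n=np.array([.4799,.092])
g=n+.19*Y-.010*X; print("squeeze centre",g)
to(robot.get_obs(),[g[0],g[1],.13],98.3)
s=cams.snapshot("side")
b=cv2.resize(s["pixels"][170:240,230:320,::-1],None,fx=8,fy=8,interpolation=3)
b=(255*(b/255.)**.7).astype(np.uint8)
cv2.imwrite("pics/n4s.png",b)
```

```text
squeeze centre [0.442569 0.278561]
t 11.5 pos [0.4827 0.0924 0.1401] rpy deg [-179.96    0.59 -171.66] w 0.0451 F [ 0.09 -0.32  0.23] q [ 0.07 -0.04  1.58  0.    1.59 -1.64]
tool shift cm [ 1.28 19.    0.99] tool turn deg [ 0.43  0.49 90.04]
```

View pics/n4s.png

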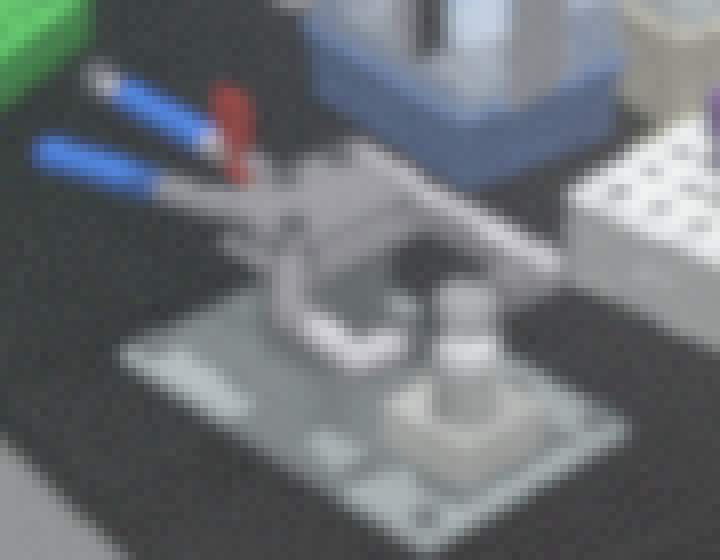

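The vial stands alone in the nest at crop (467,360). Next, move above the handle grips and turn 90°.

>>> arm_command(plan=[0.3, 4.7, 0, 0, 0, 0, 0.3, 0.3, 4.8, 0, 0, 0, 0, 0.2, 0.3, 4.8, 0, 0, 0, 0, 0.106, 0.38, 4.7, 0, 0.4, 0.5, 0, 0.106, 0, 0, 0, 0, 0, 10, 0.106, 0, 0, 0, 0, 0, 10, 0.106, 0, 0, 0, 0, 0, 10, 0.106, 0, 0, 0, 0, 0, 10, 0.106])

```text
time: 12.55
tool_pos: [0.4382, 0.2778, 0.1326]
ee_rot: [-3.127, -0.004, 2.584]
wrist_force: [1.0, -0.7, 0.9]
width: 0.0842
```

>>> arm_command(plan=[0, 0, 0, 0, 0, 10, 0.106, 0, 0, 0, 0, 0, 10, 0.106, 0, 0, 0, 0, 0, 10, 0.106, 0, 0, 0, 0, 0, 10, 0.106, 0, 0, 0, 0, 0, 10, 0.106, 0, 0, 0, 0, 0, 0, 0.106, 0, 0, 0, 0, 0, 0, 0.106])

```text
time: 13.42
tool_pos: [0.4388, 0.278, 0.1337]
ee_rot: [-3.131, 0.007, 1.719]
wrist_force: [0.3, -0.3, -0.4]
width: 0.0846
```

Run:
```python
from bench import robot,cams
from h import *
to(robot.get_obs(),[.44257,.27856,.10],98.3)
s=cams.snapshot("side");t=cams.snapshot("top")
b=cv2.resize(s["pixels"][140:220,200:300,::-1],None,fx=7,fy=7,interpolation=3)
b=(255*(b/255.)**.7).astype(np.uint8)
cv2.imwrite("pics/h1s.png",b)
cv2.imwrite("pics/h1t.png",cv2.resize(t["pixels"][150:230,180:280,::-1],None,fx=7,fy=7,interpolation=3))
```

```text
t 13.43 pos [0.4388 0.278  0.1337] rpy deg [-179.4     0.43   98.48] w 0.0846 F [ 0.3  -0.29 -0.35] q [ 0.46  0.04  1.51 -0.    1.6   0.31]
tool shift cm [0.03 0.41 3.37] tool turn deg [-0.6   0.43  0.18]
```

View pics/h1s.png

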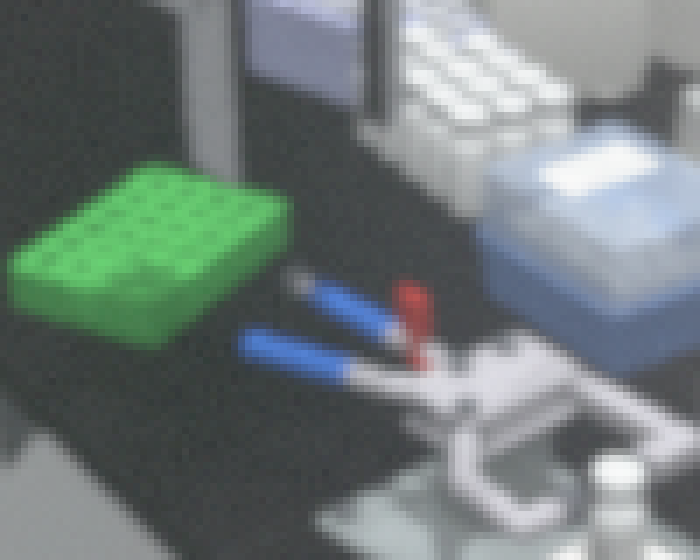

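View pics/h1t.png

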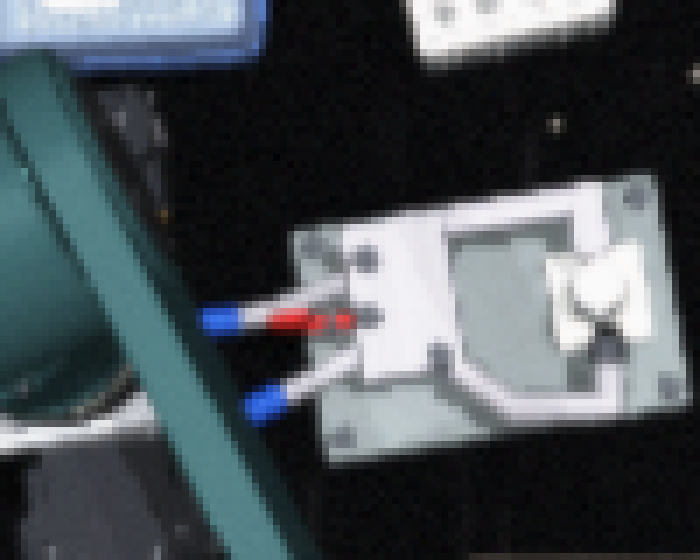

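>>> arm_command(plan=[0, 0.1, 2.5, -0.6, 0.4, 0.2, 0.106, 0, 0, 3, 0, 0, 0, 0.106, 0, 0, 1.7, 0, 0, 0, 0.106, 0, 0, 0, 0, 0, 0, 0.106, 0, 0, 0, 0, 0, 0, 0.106])

```text
time: 14.15
tool_pos: [0.441, 0.2786, 0.0639]
ee_rot: [3.138, -0.001, 1.713]
wrist_force: [0.0, -0.2, 1.0]
width: 0.0839
```

Run:
```python
from bench import robot,cams
from h import *
np.set_printoptions(precision=4,suppress=True)
o=robot.get_obs();to(o,[.4396,.2781,.0325],98.3)
s=cams.snapshot("side")
b=cv2.resize(s["pixels"][150:210,215:285,::-1],None,fx=10,fy=10,interpolation=3)
b=(255*(b/255.)**.7).astype(np.uint8)
Y=np.array([-.1444,.9895,0]);X=np.array([.9895,.1444,0]);p=o["tool_pos"]+[0,0,.0235]
for d in(-.042,.042):
  for w in (-.008,.008):
    u=(proj(s,p+d*X+w*Y)-[215,150]+.45)*10;cv2.circle(b,tuple(int(k) for k in u),3,(0,255,255),-1);print(d,w,u)
cv2.imwrite("pics/h2s.png",b)
```

```text
t 14.15 pos [0.441  0.2786 0.0639] rpy deg [179.79  -0.04  98.15] w 0.0839 F [ 0.03 -0.18  0.95] q [ 0.46  0.07  1.62 -0.    1.45  0.31]
tool shift cm [-0.03 -0.16  3.13] tool turn deg [ 0.21 -0.04 -0.15]
-0.042 -0.008 [209.6805 370.6871]
-0.042 0.008 [178.488  352.3604]
0.042 -0.008 [410.9035 284.1833]
0.042 0.008 [379.4162 267.2058]
```

View pics/h2s.png

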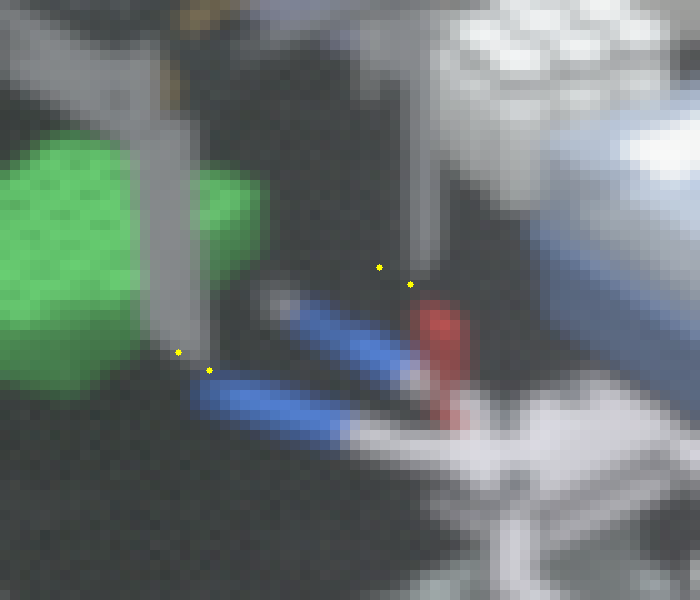

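The fingers straddle the handles: the left finger is outside the moving handle with about 9 mm clearance, the right one beyond the fixed handle. Shift 7 mm towards the nest and descend.

>>> arm_command(plan=[-0.7, -0.1, 0, 0.2, 0, -0.1, 0.106, 0, 0, 1, 0, 0, 0, 0.106, 0, 0, 1, 0, 0, 0, 0.106, 0, 0, 1.1, 0, 0, 0, 0.106, 0, 0, 0, 0, 0, 0, 0.106, 0, 0, 0, 0, 0, 0, 0.106])

```text
time: 14.95
tool_pos: [0.4402, 0.2712, 0.0316]
ee_rot: [-3.14, -0.0, 1.715]
wrist_force: [-0.1, 0.6, 0.2]
width: 0.0839
```

Run:
```python
from bench import robot,cams
from h import *
np.set_printoptions(precision=4,suppress=True)
o=robot.get_obs();to(o,[.4396,.2781,.0325],98.3)
s=cams.snapshot("side")
b=cv2.resize(s["pixels"][150:210,215:285,::-1],None,fx=10,fy=10,interpolation=3)
b=(255*(b/255.)**.7).astype(np.uint8)
Y=np.array([-.1444,.9895]);X=np.array([.9895,.1444]);n=np.array([.48,.092]);d=o["tool_pos"][:2]-n
print("pliers xy",d@X,d@Y)
cv2.imwrite("pics/h3s.png",b)
```

```text
t 14.95 pos [0.4402 0.2712 0.0316] rpy deg [-179.9    -0.     98.25] w 0.0839 F [-0.08  0.6   0.16] q [0.44 0.09 1.66 0.   1.39 0.3 ]
tool shift cm [ 0.69  0.04 -0.09] tool turn deg [-0.1  -0.   -0.05]
pliers xy -0.013509321033696009 0.1830767250884418
```

View pics/h3s.png

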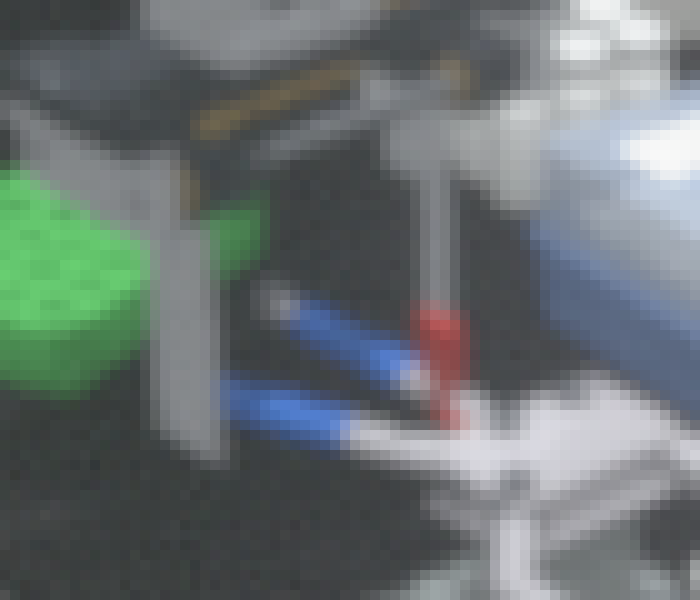

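Positioned. Start pushing the moving handle with the outer finger, in small steps, watching the wrist force.

>>> arm_command(plan=[0, 0.2, 0, 0, 0, 0, 0.106, 0, 0.2, 0, 0, 0, 0, 0.106, 0, 0.2, 0, 0, 0, 0, 0.106, 0, 0.1, 0, 0, 0, 0, 0.106, 0, 0, 0, 0, 0, 0, 0.106])

```text
time: 15.62
tool_pos: [0.4472, 0.2721, 0.0316]
ee_rot: [-3.14, -0.0, 1.715]
wrist_force: [-0.2, -0.5, -0.5]
width: 0.084
```

>>> arm_command(plan=[0, 0.1, 0, 0, 0, 0, 0.106, 0, 0.1, 0, 0, 0, 0, 0.106, 0, 0, 0, 0, 0, 0, 0.106])

```text
time: 16.0
tool_pos: [0.4492, 0.2724, 0.0317]
ee_rot: [-3.14, -0.0, 1.715]
wrist_force: [-0.0, -0.3, 0.4]
width: 0.0841
```

>>> arm_command(plan=[0, 0.1, 0, 0, 0, 0, 0.106, 0, 0.1, 0, 0, 0, 0, 0.106, 0, 0, 0, 0, 0, 0, 0.106])

```text
time: 16.38
tool_pos: [0.4501, 0.2727, 0.0313]
ee_rot: [-3.138, -0.0, 1.715]
wrist_force: [-2.7, 0.6, 0.8]
width: 0.0838
```

>>> arm_command(plan=[0, 0.1, 0, 0, 0, 0, 0.106, 0, 0.1, 0, 0, 0, 0, 0.106, 0, 0, 0, 0, 0, 0, 0.106])

```text
time: 16.75
tool_pos: [0.4528, 0.2731, 0.0314]
ee_rot: [-3.139, -0.0, 1.715]
wrist_force: [-5.4, 1.7, -0.3]
width: 0.0838
```

>>> arm_command(plan=[0, 0.1, 0, 0, 0, 0, 0.106, 0, 0, 0, 0, 0, 0, 0.106])

```text
time: 17.0
tool_pos: [0.4539, 0.2731, 0.0315]
ee_rot: [-3.139, -0.0, 1.715]
wrist_force: [-4.5, 1.6, -1.5]
width: 0.0842
```

>>> arm_command(plan=[0, 0.1, 0, 0, 0, 0, 0.106, 0, 0, 0, 0, 0, 0, 0.106])

```text
time: 17.25
tool_pos: [0.455, 0.2732, 0.0315]
ee_rot: [-3.14, 0.0, 1.715]
wrist_force: [-3.9, 0.9, -0.3]
width: 0.0839
```

>>> arm_command(plan=[0, 0.1, 0, 0, 0, 0, 0.106, 0, 0, 0, 0, 0, 0, 0.106])

```text
time: 17.5
tool_pos: [0.456, 0.2734, 0.0316]
ee_rot: [-3.14, -0.0, 1.715]
wrist_force: [-5.6, 0.9, -1.4]
width: 0.0843
```

>>> arm_command(plan=[0, 0.1, 0, 0, 0, 0, 0.106, 0, 0, 0, 0, 0, 0, 0.106])

```text
time: 17.75
tool_pos: [0.4571, 0.2736, 0.0317]
ee_rot: [-3.14, -0.0, 1.715]
wrist_force: [-5.0, 1.0, -0.5]
width: 0.0838
```

>>> arm_command(plan=[0, 0.1, 0, 0, 0, 0, 0.106, 0, 0.1, 0, 0, 0, 0, 0.106, 0, 0, 0, 0, 0, 0, 0.106])

```text
time: 18.12
tool_pos: [0.4591, 0.2738, 0.0317]
ee_rot: [-3.14, -0.0, 1.715]
wrist_force: [-5.2, 0.7, -1.2]
width: 0.0838
```

>>> arm_command(plan=[0, 0.1, 0, 0, 0, 0, 0.106, 0, 0, 0, 0, 0, 0, 0.106])

```text
time: 18.38
tool_pos: [0.46, 0.274, 0.0317]
ee_rot: [-3.14, -0.0, 1.715]
wrist_force: [-5.4, 0.8, -1.3]
width: 0.0841
```

>>> arm_command(plan=[0, 0.1, 0, 0, 0, 0, 0.106, 0, 0, 0, 0, 0, 0, 0.106])

```text
time: 18.62
tool_pos: [0.4611, 0.2742, 0.0317]
ee_rot: [-3.14, -0.0, 1.715]
wrist_force: [-4.3, 0.7, -0.4]
width: 0.0842
```

>>> arm_command(plan=[0, 0.1, 0, 0, 0, 0, 0.106, 0, 0, 0, 0, 0, 0, 0.106])

```text
time: 18.88
tool_pos: [0.4621, 0.2743, 0.0317]
ee_rot: [-3.14, -0.0, 1.715]
wrist_force: [-3.6, 0.3, -0.8]
width: 0.084
```

```bash
cat > look.py <<'E'
import sys
from bench import robot,cams
from h import *
s=cams.snapshot("side");t=cams.snapshot("top");k=sys.argv[1]
b=cv2.resize(s["pixels"][160:230,225:315,::-1],None,fx=8,fy=8,interpolation=3)
cv2.imwrite(f"pics/{k}s.png",(255*(b/255.)**.7).astype(np.uint8))
cv2.imwrite(f"pics/{k}t.png",cv2.resize(t["pixels"][160:230,200:290,::-1],None,fx=8,fy=8,interpolation=3))
E
python3 look.py k1
```

```text
(no output)
```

View pics/k1s.png

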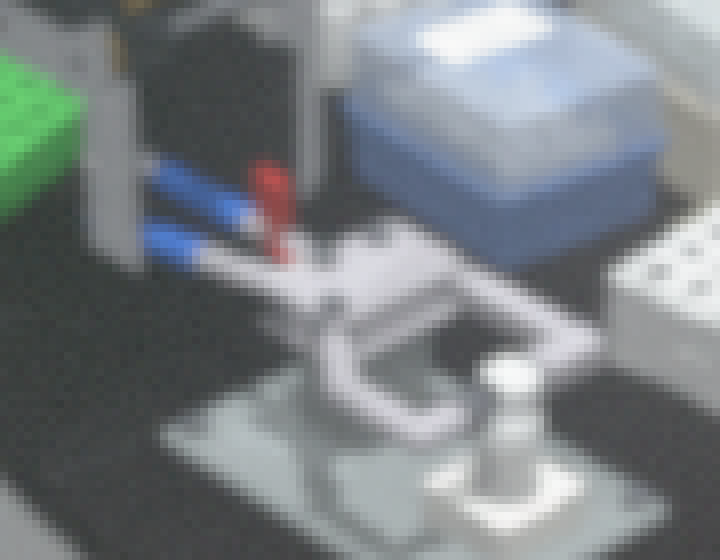

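View pics/k1t.png

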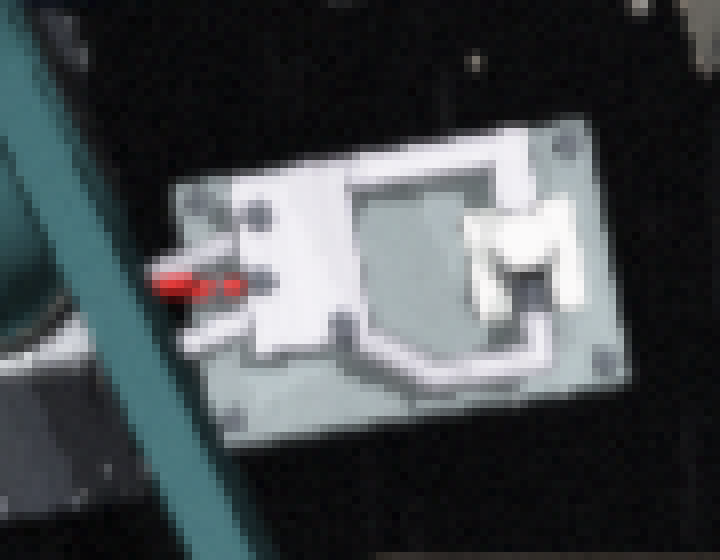

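The jaw pad has swung to the cap (top crop (532,280)) and the vial is still upright. Continue.

>>> arm_command(plan=[0, 0.1, 0, 0, 0, 0, 0.106, 0, 0, 0, 0, 0, 0, 0.106])

```text
time: 19.23
tool_pos: [0.463, 0.2745, 0.0317]
ee_rot: [-3.14, -0.0, 1.715]
wrist_force: [-4.7, 1.0, -0.0]
width: 0.084
```

>>> arm_command(plan=[0, 0.1, 0, 0, 0, 0, 0.106, 0, 0, 0, 0, 0, 0, 0.106])

```text
time: 19.48
tool_pos: [0.4636, 0.2747, 0.0316]
ee_rot: [-3.139, -0.0, 1.715]
wrist_force: [-5.2, 1.8, -0.1]
width: 0.0839
```

>>> arm_command(plan=[0, 0.1, 0, 0, 0, 0, 0.106, 0, 0, 0, 0, 0, 0, 0.106])

```text
time: 19.73
tool_pos: [0.4642, 0.2749, 0.0314]
ee_rot: [-3.138, -0.001, 1.715]
wrist_force: [-6.9, 2.5, -0.5]
width: 0.0841
```

>>> arm_command(plan=[0, 0.1, 0, 0, 0, 0, 0.106, 0, 0, 0, 0, 0, 0, 0.106])

```text
time: 19.98
tool_pos: [0.4647, 0.2753, 0.0313]
ee_rot: [-3.137, -0.001, 1.715]
wrist_force: [-6.3, 2.1, -0.1]
width: 0.0843
```

>>> arm_command(plan=[0, 0.1, 0, 0, 0, 0, 0.106, 0, 0, 0, 0, 0, 0, 0.106])

```text
time: 20.23
tool_pos: [0.4653, 0.2755, 0.0312]
ee_rot: [-3.136, -0.001, 1.715]
wrist_force: [-7.8, 2.4, 0.5]
width: 0.0839
```

>>> arm_command(plan=[0, 0.05, 0, 0, 0, 0, 0.106, 0, 0, 0, 0, 0, 0, 0.106])

```text
time: 20.48
tool_pos: [0.4655, 0.2756, 0.0312]
ee_rot: [-3.136, -0.001, 1.715]
wrist_force: [-7.7, 2.6, 0.6]
width: 0.0842
```

>>> arm_command(plan=[0, 0.05, 0, 0, 0, 0, 0.106, 0, 0, 0, 0, 0, 0, 0.106])

```text
time: 20.72
tool_pos: [0.4657, 0.2758, 0.0311]
ee_rot: [-3.136, -0.002, 1.715]
wrist_force: [-8.4, 3.1, -0.3]
width: 0.0838
```

>>> arm_command(plan=[0, 0.05, 0, 0, 0, 0, 0.106, 0, 0, 0, 0, 0, 0, 0.106])

```text
time: 20.98
tool_pos: [0.466, 0.276, 0.0311]
ee_rot: [-3.135, -0.002, 1.715]
wrist_force: [-9.2, 3.7, 1.1]
width: 0.0839
```

>>> arm_command(plan=[0, 0.05, 0, 0, 0, 0, 0.106, 0, 0, 0, 0, 0, 0, 0.106])

```text
time: 21.22
tool_pos: [0.4662, 0.2762, 0.031]
ee_rot: [-3.135, -0.002, 1.715]
wrist_force: [-8.7, 4.1, -0.5]
width: 0.0842
```

>>> arm_command(plan=[0, 0.05, 0, 0, 0, 0, 0.106, 0, 0, 0, 0, 0, 0, 0.106])

```text
time: 21.48
tool_pos: [0.4668, 0.2763, 0.031]
ee_rot: [-3.135, -0.002, 1.715]
wrist_force: [-9.8, 3.6, 0.9]
width: 0.0839
```

>>> arm_command(plan=[0, 0.05, 0, 0, 0, 0, 0.106, 0, 0, 0, 0, 0, 0, 0.106])

```text
time: 21.72
tool_pos: [0.4673, 0.2763, 0.031]
ee_rot: [-3.135, -0.002, 1.715]
wrist_force: [-8.6, 4.3, 0.7]
width: 0.0841
```

>>> arm_command(plan=[0, 0.05, 0, 0, 0, 0, 0.106, 0, 0, 0, 0, 0, 0, 0.106])

```text
time: 21.98
tool_pos: [0.4678, 0.2764, 0.031]
ee_rot: [-3.135, -0.002, 1.715]
wrist_force: [-8.6, 3.0, -0.2]
width: 0.084
```

>>> arm_command(plan=[0, 0.05, 0, 0, 0, 0, 0.106, 0, 0, 0, 0, 0, 0, 0.106])

```text
time: 22.22
tool_pos: [0.4684, 0.2765, 0.031]
ee_rot: [-3.135, -0.002, 1.715]
wrist_force: [-9.7, 4.2, -0.6]
width: 0.0842
```

>>> arm_command(plan=[0, 0.05, 0, 0, 0, 0, 0.106, 0, 0, 0, 0, 0, 0, 0.106])

```text
time: 22.48
tool_pos: [0.4689, 0.2766, 0.031]
ee_rot: [-3.135, -0.002, 1.715]
wrist_force: [-10.0, 3.6, 0.2]
width: 0.0842
```

>>> arm_command(plan=[0, 0.05, 0, 0, 0, 0, 0.106, 0, 0, 0, 0, 0, 0, 0.106])

```text
time: 22.72
tool_pos: [0.4695, 0.2767, 0.031]
ee_rot: [-3.135, -0.002, 1.715]
wrist_force: [-8.6, 3.4, -0.4]
width: 0.0844
```

>>> arm_command(plan=[0, 0.05, 0, 0, 0, 0, 0.106, 0, 0, 0, 0, 0, 0, 0.106])

```text
time: 22.98
tool_pos: [0.4701, 0.2768, 0.0311]
ee_rot: [-3.136, -0.002, 1.715]
wrist_force: [-8.7, 4.7, -0.9]
width: 0.0841
```

>>> arm_command(plan=[0, 0.05, 0, 0, 0, 0, 0.106, 0, 0, 0, 0, 0, 0, 0.106])

```text
time: 23.22
tool_pos: [0.4709, 0.2768, 0.0311]
ee_rot: [-3.136, -0.002, 1.715]
wrist_force: [-6.9, 4.6, -0.8]
width: 0.0839
```

>>> arm_command(plan=[0, 0.05, 0, 0, 0, 0, 0.106, 0, 0, 0, 0, 0, 0, 0.106])

```text
time: 23.48
tool_pos: [0.4717, 0.2767, 0.0312]
ee_rot: [-3.137, -0.002, 1.715]
wrist_force: [-7.3, 3.0, -0.5]
width: 0.084
```

>>> arm_command(plan=[0, 0.05, 0, 0, 0, 0, 0.106, 0, 0, 0, 0, 0, 0, 0.106])

```text
time: 23.72
tool_pos: [0.4725, 0.2768, 0.0312]
ee_rot: [-3.137, -0.002, 1.715]
wrist_force: [-7.1, 2.6, -1.0]
width: 0.0839
```

>>> arm_command(plan=[0, 0.05, 0, 0, 0, 0, 0.106, 0, 0, 0, 0, 0, 0, 0.106])

```text
time: 23.98
tool_pos: [0.4734, 0.2768, 0.0313]
ee_rot: [-3.138, -0.001, 1.715]
wrist_force: [-5.0, 2.6, -1.3]
width: 0.084
```

Past the peak, and force is falling. I'll go finer, one step at a time.

>>> arm_command(plan=[0, 0.03, 0, 0, 0, 0, 0.106, 0, 0, 0, 0, 0, 0, 0.106])

```text
time: 24.22
tool_pos: [0.4741, 0.2766, 0.0314]
ee_rot: [-3.139, -0.001, 1.715]
wrist_force: [-5.3, 2.0, 0.1]
width: 0.0838
```

>>> arm_command(plan=[0, 0.03, 0, 0, 0, 0, 0.106, 0, 0, 0, 0, 0, 0, 0.106])

```text
time: 24.48
tool_pos: [0.4748, 0.2765, 0.0315]
ee_rot: [-3.14, -0.001, 1.715]
wrist_force: [-3.9, 2.4, -1.0]
width: 0.0845
```

>>> arm_command(plan=[0, 0.03, 0, 0, 0, 0, 0.106, 0, 0, 0, 0, 0, 0, 0.106])

```text
time: 24.72
tool_pos: [0.4757, 0.2762, 0.0317]
ee_rot: [-3.141, -0.0, 1.715]
wrist_force: [-3.2, 2.2, -1.6]
width: 0.084
```

>>> arm_command(plan=[0, 0.03, 0, 0, 0, 0, 0.106, 0, 0, 0, 0, 0, 0, 0.106])

```text
time: 24.98
tool_pos: [0.4759, 0.2762, 0.0318]
ee_rot: [-3.141, 0.0, 1.715]
wrist_force: [-3.3, 0.8, -1.8]
width: 0.0841
```

>>> arm_command(plan=[0, 0.03, 0, 0, 0, 0, 0.106, 0, 0, 0, 0, 0, 0, 0.106])

```text
time: 25.22
tool_pos: [0.4761, 0.2762, 0.0317]
ee_rot: [-3.14, 0.0, 1.715]
wrist_force: [-3.2, 1.3, -0.6]
width: 0.084
```

```bash
python3 look.py k2; python3 -c "
from bench import robot
from h import *
to(robot.get_obs(),[.44,.27,.03],98.3)"
```

```text
t 25.32 pos [0.476  0.2762 0.0317] rpy deg [-1.7992e+02  1.0000e-02  9.8240e+01] w 0.084 F [-2.83  1.45 -0.4 ] q [0.42 0.16 1.58 0.   1.4  0.28]
tool shift cm [-0.1  -3.65  0.17] tool turn deg [-0.08  0.01 -0.06]
```

View pics/k2s.png

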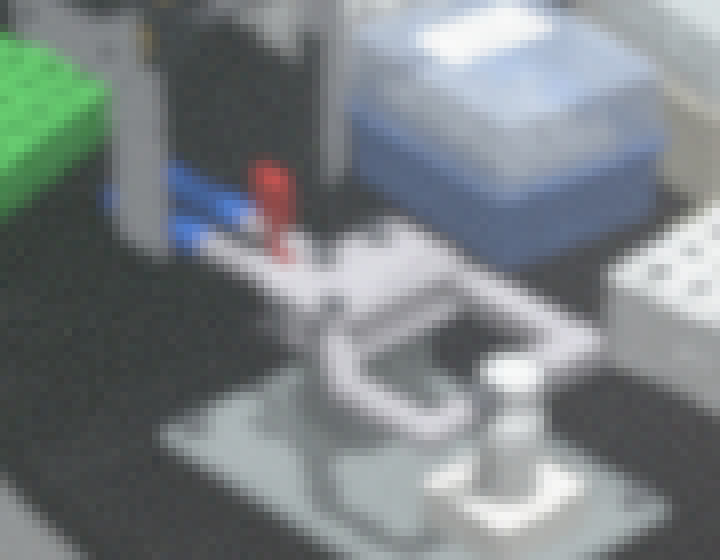

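View pics/k2t.png

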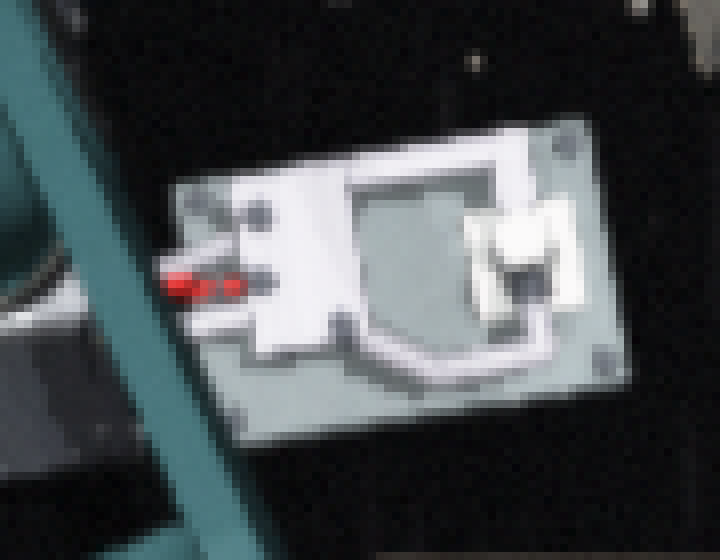

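Ambiguous: it's either past centre touching the stop, or just before centre. I'll ease back 1 mm and see whether the handle follows.

>>> arm_command(plan=[0, -0.1, 0, 0, 0, 0, 0.106, 0, 0, 0, 0, 0, 0, 0.106])

```text
time: 25.58
tool_pos: [0.4749, 0.2755, 0.0316]
ee_rot: [-3.14, 0.001, 1.715]
wrist_force: [-2.7, -0.5, -1.4]
width: 0.0839
```

>>> arm_command(plan=[0, -0.1, 0, 0, 0, 0, 0.106, 0, 0, 0, 0, 0, 0, 0.106])

```text
time: 25.82
tool_pos: [0.474, 0.2753, 0.0316]
ee_rot: [-3.14, 0.001, 1.715]
wrist_force: [-1.6, -2.8, -0.2]
width: 0.0841
```

It's still being followed, so not locked yet. Go forward again past the last point.

>>> arm_command(plan=[0, 0.1, 0, 0, 0, 0, 0.106, 0, 0.1, 0, 0, 0, 0, 0.106, 0, 0, 0, 0, 0, 0, 0.106])

```text
time: 26.2
tool_pos: [0.4761, 0.2768, 0.0318]
ee_rot: [-3.141, -0.001, 1.715]
wrist_force: [-1.7, -0.1, -0.4]
width: 0.0843
```

>>> arm_command(plan=[0, 0.05, 0, 0, 0, 0, 0.106, 0, 0, 0, 0, 0, 0, 0.106])

```text
time: 26.45
tool_pos: [0.4762, 0.2768, 0.0317]
ee_rot: [-3.14, -0.001, 1.715]
wrist_force: [-2.4, 0.3, -0.7]
width: 0.0839
```

Half a millimetre of command gave only 0.1 mm of motion, which is the stop. Ease back and look.

>>> arm_command(plan=[0, -0.1, 0, 0, 0, 0, 0.106, 0, -0.1, 0, 0, 0, 0, 0.106, 0, -0.1, 0, 0, 0, 0, 0.106, 0, 0, 0, 0, 0, 0, 0.106])

```text
time: 26.95
tool_pos: [0.4733, 0.2752, 0.0316]
ee_rot: [-3.14, 0.001, 1.715]
wrist_force: [-1.8, -2.4, 1.0]
width: 0.084
```

```bash
python3 look.py k3
```

```text
(no output)
```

View pics/k3s.png

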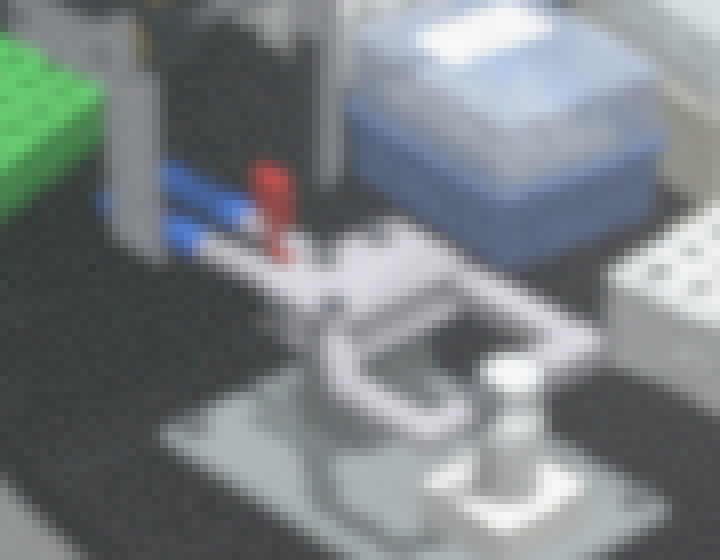

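View pics/k3t.png

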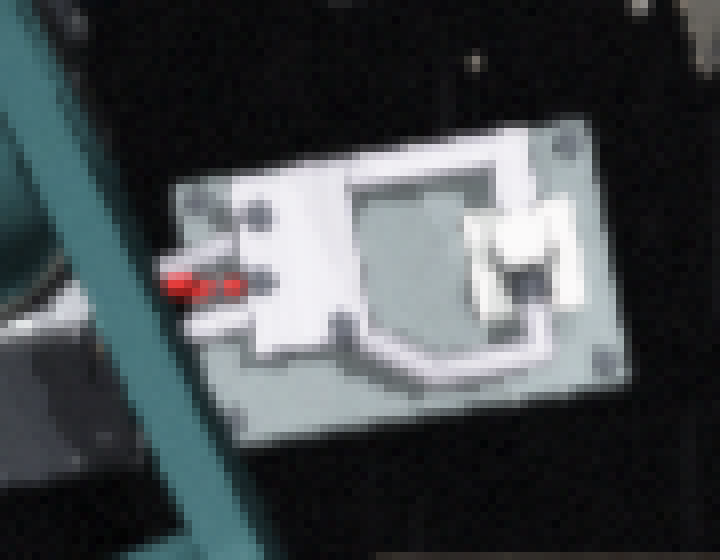

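Run:
```python
import cv2,numpy as np
for v in "st":
  a=cv2.imread(f"pics/k2{v}.png").astype(int);b=cv2.imread(f"pics/k3{v}.png").astype(int)
  d=abs(a-b).max(2);m=(d>40).astype(np.uint8)
  n,l,s,c=cv2.connectedComponentsWithStats(m)
  print(v,[(s[i].tolist()) for i in range(1,n) if s[i,4]>60])
a=cv2.imread("pics/k2t.png");b=cv2.imread("pics/k3t.png")
w=np.vstack([x[200:380,140:380] for x in(a,b)]);cv2.imwrite("pics/cmp.png",cv2.resize(w,None,fx=2,fy=1.6))
a=cv2.imread("pics/k2s.png");b=cv2.imread("pics/k3s.png")
w=np.hstack([x[130:290,90:270] for x in(a,b)]);cv2.imwrite("pics/cmps.png",cv2.resize(w,None,fx=2.2,fy=2.2))
```

```text
s []
t [[0, 272, 96, 72, 2624], [8, 280, 8, 8, 64], [0, 296, 8, 8, 64], [176, 312, 16, 8, 128], [96, 320, 8, 8, 64], [96, 520, 80, 40, 1024]]
```

View pics/cmps.png

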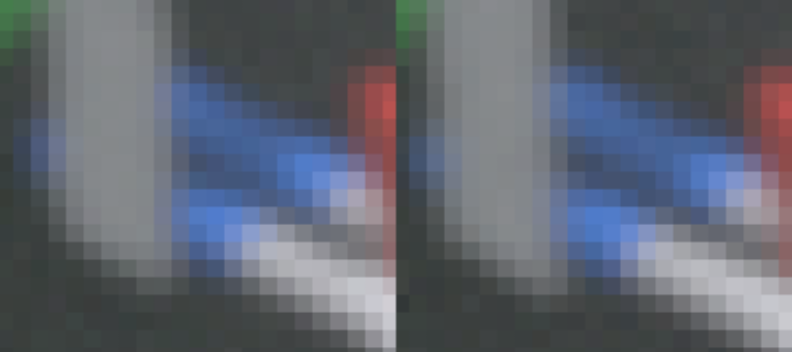

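View pics/cmp.png

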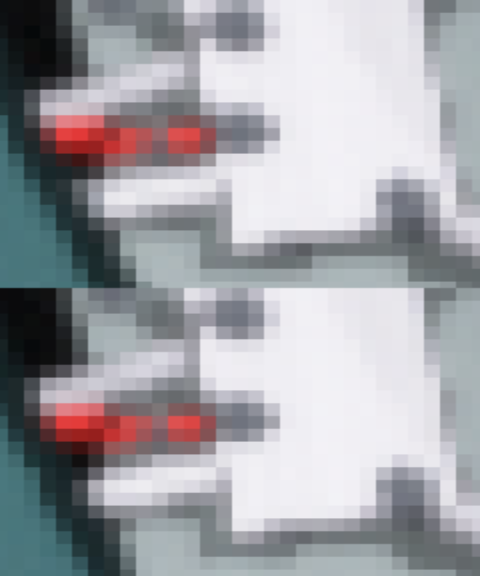

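>>> arm_command(plan=[0, -0.15, 0, 0, 0, 0, 0.106, 0, -0.15, 0, 0, 0, 0, 0.106, 0, 0, 0, 0, 0, 0, 0.106])

```text
time: 27.42
tool_pos: [0.4699, 0.2751, 0.0315]
ee_rot: [-3.139, 0.001, 1.715]
wrist_force: [-2.9, -3.8, 0.8]
width: 0.0838
```

```bash
python3 look.py k4
python3 - <<'E'
import cv2,numpy as np
a=cv2.imread("pics/k2s.png");b=cv2.imread("pics/k4s.png")
w=np.hstack([x[130:290,90:270] for x in(a,b)]);cv2.imwrite("pics/cmps2.png",cv2.resize(w,None,fx=2.2,fy=2.2))
E
```

```text
(no output)
```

View pics/cmps2.png

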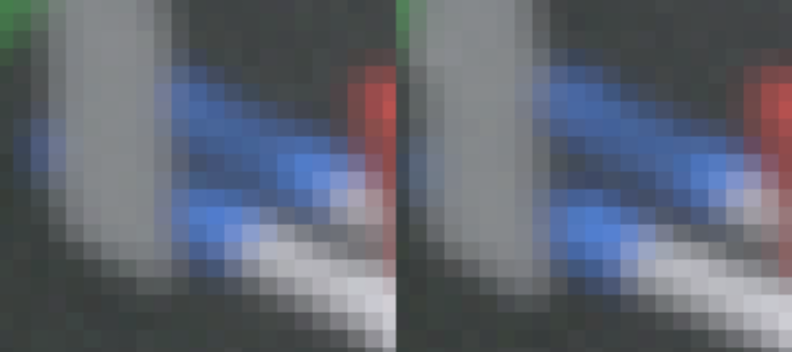

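Run:
```python
from bench import robot,cams
from h import *
np.set_printoptions(precision=4,suppress=True)
o=robot.get_obs();p=o["tool_pos"];s=cams.snapshot("side");t=cams.snapshot("top")
Y=np.array([-.1444,.9895,0]);X=np.array([.9895,.1444,0])
print(p,"finger R back",[p+a*X+w*Y for a in(.042,.0545) for w in(-.008,.008)])
im=cv2.imread("pics/top0_raw.png");c=cv2.resize(im[115:215,165:245],None,fx=6,fy=6,interpolation=3)
n=np.array([.48,.092,0])
for a in(.042,.0545):
  for w in(-.008,.008):
    u=(proj(t,p*[1,1,0]+[0,0,.055]+(a+.0063)*X+w*Y)-[165,115]+.4)*6;cv2.circle(c,tuple(int(k) for k in u),3,(0,255,255),-1)
cv2.imwrite("pics/boxt.png",c)
a=cv2.imread("pics/k1s.png").astype(int);b=cv2.imread("pics/k4s.png").astype(int)
print("box diff",abs(a-b)[20:260,350:660].max(), abs(a-b)[20:260,350:660].mean())
```

```text
[0.4701 0.2753 0.0315] finger R back [array([0.5128, 0.2734, 0.0315]), array([0.5105, 0.2893, 0.0315]), array([0.5252, 0.2752, 0.0315]), array([0.5229, 0.2911, 0.0315])]
box diff 6 0.890931899641577
```

View pics/boxt.png

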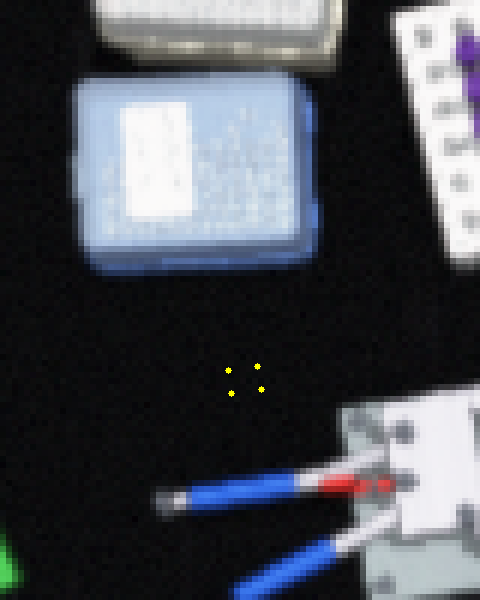

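The handle does follow, so it isn't locked; nothing else is in the fingers' way (the box is about 45 mm off). Push again, a bit further.

>>> arm_command(plan=[0, 0.2, 0, 0, 0, 0, 0.106, 0, 0.2, 0, 0, 0, 0, 0.106, 0, 0.15, 0, 0, 0, 0, 0.106, 0, 0, 0, 0, 0, 0, 0.106])

```text
time: 28.12
tool_pos: [0.4768, 0.2772, 0.032]
ee_rot: [3.141, -0.001, 1.715]
wrist_force: [-2.1, 1.1, 0.3]
width: 0.084
```

>>> arm_command(plan=[0, 0.05, 0, 0, 0, 0, 0.106, 0, 0, 0, 0, 0, 0, 0.106])

```text
time: 28.38
tool_pos: [0.4768, 0.2766, 0.0319]
ee_rot: [-3.141, -0.0, 1.714]
wrist_force: [-2.2, 0.7, -0.2]
width: 0.0842
```

>>> arm_command(plan=[0, 0.05, 0, 0, 0, 0, 0.106, 0, 0, 0, 0, 0, 0, 0.106])

```text
time: 28.62
tool_pos: [0.477, 0.2765, 0.0318]
ee_rot: [-3.14, -0.0, 1.715]
wrist_force: [-1.9, 1.7, 0.6]
width: 0.0839
```

>>> arm_command(plan=[0, 0.05, 0, 0, 0, 0, 0.106, 0, 0, 0, 0, 0, 0, 0.106])

```text
time: 28.88
tool_pos: [0.4779, 0.2764, 0.0318]
ee_rot: [-3.141, 0.0, 1.715]
wrist_force: [-1.2, -0.4, -0.5]
width: 0.084
```

>>> arm_command(plan=[0, 0.05, 0, 0, 0, 0, 0.106, 0, 0, 0, 0, 0, 0, 0.106])

```text
time: 29.12
tool_pos: [0.4784, 0.2764, 0.0318]
ee_rot: [-3.141, 0.0, 1.715]
wrist_force: [-0.1, 0.0, 1.0]
width: 0.0838
```

>>> arm_command(plan=[0, 0.05, 0, 0, 0, 0, 0.106, 0, 0, 0, 0, 0, 0, 0.106])

```text
time: 29.38
tool_pos: [0.4787, 0.2766, 0.0317]
ee_rot: [-3.141, 0.0, 1.715]
wrist_force: [0.5, -0.1, 0.6]
width: 0.0839
```

The force has gone to zero, so the handle has snapped away from the finger. Ease off and look.

>>> arm_command(plan=[0, -0.2, 0, 0, 0, 0, 0.106, 0, -0.2, 0, 0, 0, 0, 0.106, 0, -0.2, 0, 0, 0, 0, 0.106, 0, 0, 0, 0, 0, 0, 0.106])

```text
time: 29.88
tool_pos: [0.4722, 0.2758, 0.0316]
ee_rot: [-3.14, -0.0, 1.715]
wrist_force: [-0.4, -0.6, -0.3]
width: 0.0841
```

```bash
python3 look.py k5
python3 - <<'E'
import cv2,numpy as np
a=cv2.imread("pics/k4s.png");b=cv2.imread("pics/k5s.png")
w=np.hstack([x[130:290,90:270] for x in(a,b)]);cv2.imwrite("pics/cmps3.png",cv2.resize(w,None,fx=2.2,fy=2.2))
E
```

```text
(no output)
```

View pics/cmps3.png

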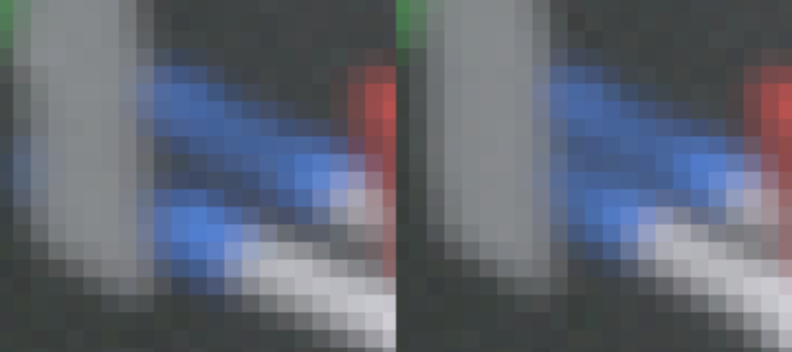

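The finger withdrew 6 mm with no force and the handle stayed in, with the handle gap narrow: it's locked. Next, withdraw and rise above the lever.

>>> arm_command(plan=[0, -0.6, 0, 0, 0, 0, 0.106, 0, 0, -1, 0, 0, 0, 0.106, 0, 0, -3, 0, 0, 0, 0.106, 0, 0, -4, 0, 0, 0, 0.3, 0, 0, 0, 0, 0, 0, 0.6, 0, 0, 0, 0, 0, 0, 1])

```text
time: 30.72
tool_pos: [0.4663, 0.2748, 0.1114]
ee_rot: [-3.14, 0.0, 1.715]
wrist_force: [-0.6, 0.1, -0.6]
width: 0.0577
```

```bash
python3 look.py k6
python3 - <<'E'
from bench import robot,cams
from h import *
np.set_printoptions(precision=4,suppress=True)
Y=np.array([-.1444,.9895]);X=np.array([.9895,.1444]);n=np.array([.48,.092]);g=n+.036*X+.137*Y
to(robot.get_obs(),[g[0],g[1],.10],98.3)
t=cams.snapshot("top");s=cams.snapshot("side")
for nm,sn,(x0,y0,x1,y1) in(("top",t,(210,185,235,205)),("side",s,(250,175,266,196))):
    H=cv2.cvtColor(sn["pixels"],cv2.COLOR_RGB2HSV);m=(((H[...,0]<8)|(H[...,0]>172))&(H[...,1]>120)&(H[...,2]>70))
    ys,xs=np.nonzero(m[y0:y1,x0:x1]);print(nm,xs.min()+x0,xs.max()+x0,ys.min()+y0,ys.max()+y0,xs.mean()+x0,ys.mean()+y0)
    for z in(.093,.10): 
        p=onz(sn,xs.mean()+x0,ys.mean()+y0,z)[:2]-n; print(z,p@X,p@Y)
E
```

```text
t 30.82 pos [0.4656 0.2745 0.11  ] rpy deg [-179.74    0.05   98.24] w 0.0494 F [-0.06 -0.25 -0.05] q [0.43 0.09 1.5  0.   1.55 0.28]
tool shift cm [-4.56  2.4   0.99] tool turn deg [-0.26  0.05 -0.06]
top 218 230 194 197 223.56521739130434 195.47826086956522
0.093 0.0020975295567382665 0.1303959375965436
0.1 0.001340182936517114 0.12974819754925146
side 257 260 180 187 258.61538461538464 183.34615384615384
0.093 0.00739019966531481 0.14082022476572176
0.1 -0.0006621609343478131 0.1313573835759043
```

View pics/k6s.png

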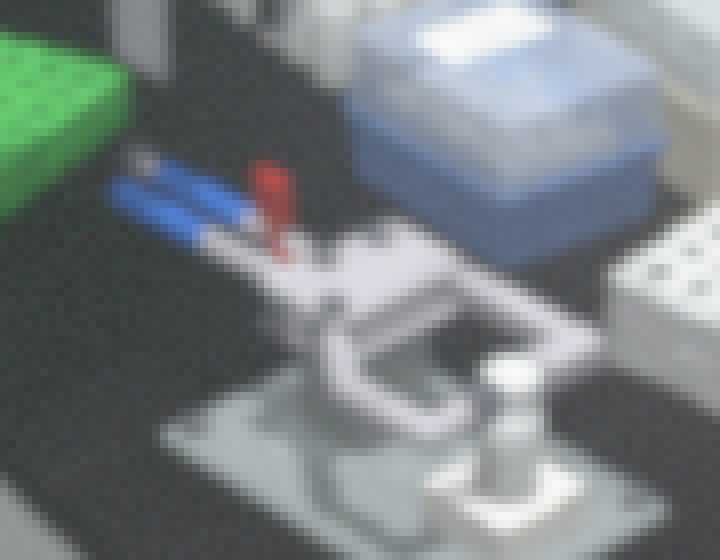

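View pics/k6t.png

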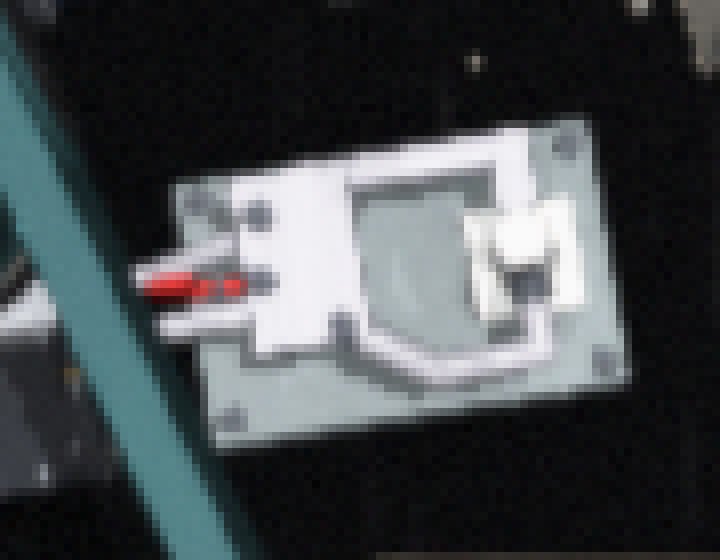

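Locked hands-free: the handles stay shut and the jaw stays on the cap. Go beside the lever's +x side with closed fingers.

>>> arm_command(plan=[-1.5, 1.4, 0, -0.2, 0, 0, 1, -1.5, 1, 0, 0, 0, 0, 1, -1.5, 0, 0, 0, 0, 0, 1, 0, 0, 1.5, 0, 0, 0, 1, 0, 0, 1.2, 0, 0, 0, 1, 0, 0, 0, 0, 0, 0, 1])

```text
time: 31.68
tool_pos: [0.4952, 0.2337, 0.0824]
ee_rot: [-3.139, 0.001, 1.715]
wrist_force: [-0.5, 0.5, 1.0]
width: 0.0002
```

```bash
python3 look.py k7
python3 - <<'E'
from bench import robot,cams
from h import *
np.set_printoptions(precision=4,suppress=True)
Y=np.array([-.1444,.9895]);X=np.array([.9895,.1444]);n=np.array([.48,.092]);g=n+.036*X+.137*Y
to(robot.get_obs(),[g[0],g[1],.0635],98.3)
E
```

```text
t 31.77 pos [0.4963 0.2342 0.0842] rpy deg [179.94  -0.    98.28] w 0.0004 F [-1.39 -0.35  1.35] q [ 0.34  0.12  1.52 -0.    1.5   0.19]
tool shift cm [-0.13 -0.07  2.07] tool turn deg [ 0.06 -0.   -0.02]
```

View pics/k7s.png

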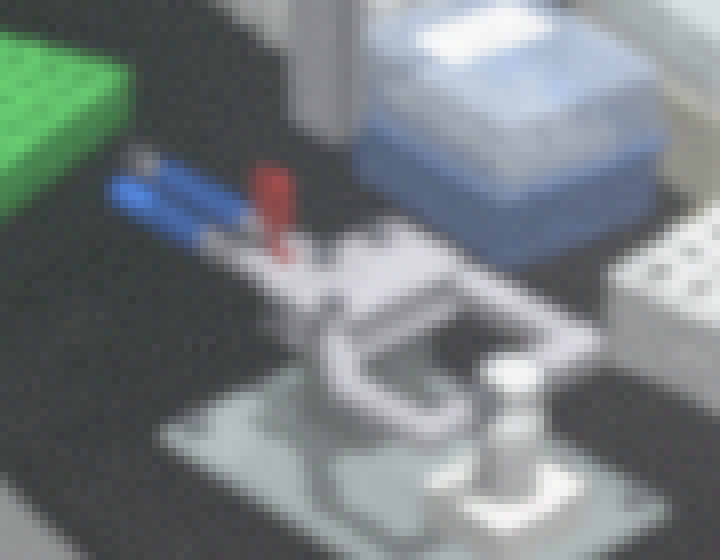

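>>> arm_command(plan=[0.2, 0, 0.7, 0, 0, 0, 1, 0, 0, 0.7, 0, 0, 0, 1, 0, 0, 0.6, 0, 0, 0, 1, 0, 0, 0, 0, 0, 0, 1])

```text
time: 32.28
tool_pos: [0.496, 0.2357, 0.0637]
ee_rot: [3.141, 0.0, 1.715]
wrist_force: [0.3, 0.1, -0.6]
width: 0.0007
```

```bash
python3 look.py k8
python3 - <<'E'
from bench import robot,cams
from h import *
np.set_printoptions(precision=4,suppress=True)
Y=np.array([-.1444,.9895]);X=np.array([.9895,.1444]);n=np.array([.48,.092]);g=n+.036*X+.139*Y
to(robot.get_obs(),[g[0],g[1],.0635],98.3)
E
```

```text
t 32.38 pos [0.4966 0.2359 0.0646] rpy deg [179.9   -0.    98.24] w 0.0006 F [-0.32  0.04  0.36] q [ 0.34  0.14  1.55 -0.    1.46  0.2 ]
tool shift cm [-0.1  -0.12  0.11] tool turn deg [ 0.1  -0.   -0.06]
```

View pics/k8s.png

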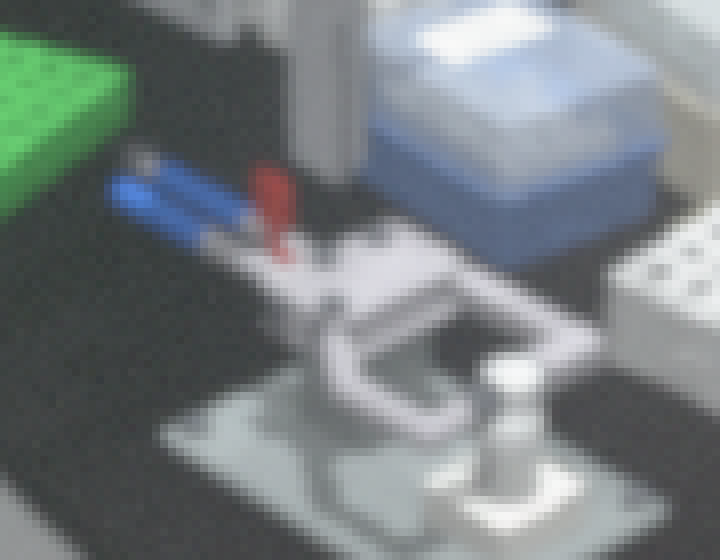

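The closed finger is beside the red blade, tips about 87 mm up. Push towards the moving handle.

>>> arm_command(plan=[0, -0.2, 0, 0, 0, 0, 1, 0, -0.2, 0, 0, 0, 0, 1, 0, -0.1, 0, 0, 0, 0, 1, 0, 0, 0, 0, 0, 0, 1])

```text
time: 32.88
tool_pos: [0.4916, 0.2351, 0.0647]
ee_rot: [3.14, -0.0, 1.715]
wrist_force: [0.9, 0.4, 0.4]
width: 0.0001
```

>>> arm_command(plan=[0, -0.1, 0, 0, 0, 0, 1, 0, -0.1, 0, 0, 0, 0, 1, 0, 0, 0, 0, 0, 0, 1])

```text
time: 33.25
tool_pos: [0.4895, 0.2348, 0.0646]
ee_rot: [3.14, -0.0, 1.715]
wrist_force: [-0.7, 1.0, -0.3]
width: 0.0001
```

>>> arm_command(plan=[0, -0.1, 0, 0, 0, 0, 1, 0, -0.1, 0, 0, 0, 0, 1, 0, 0, 0, 0, 0, 0, 1])

```text
time: 33.62
tool_pos: [0.4876, 0.2345, 0.0646]
ee_rot: [3.14, -0.0, 1.715]
wrist_force: [-1.2, -0.8, 0.7]
width: 0.0005
```

>>> arm_command(plan=[0, -0.1, 0, 0, 0, 0, 1, 0, -0.1, 0, 0, 0, 0, 1, 0, 0, 0, 0, 0, 0, 1])

```text
time: 34.0
tool_pos: [0.4856, 0.2342, 0.0646]
ee_rot: [3.14, -0.0, 1.715]
wrist_force: [0.4, -0.4, -0.4]
width: 0.0006
```

>>> arm_command(plan=[0, -0.1, 0, 0, 0, 0, 1, 0, -0.1, 0, 0, 0, 0, 1, 0, 0, 0, 0, 0, 0, 1])

```text
time: 34.38
tool_pos: [0.4837, 0.2339, 0.0646]
ee_rot: [3.14, -0.0, 1.715]
wrist_force: [0.4, -0.2, -0.3]
width: 0.0002
```

>>> arm_command(plan=[0, -0.1, 0, 0, 0, 0, 1, 0, -0.1, 0, 0, 0, 0, 1, 0, 0, 0, 0, 0, 0, 1])

```text
time: 34.75
tool_pos: [0.4816, 0.2337, 0.0646]
ee_rot: [3.14, -0.0, 1.715]
wrist_force: [-0.5, 0.2, -0.8]
width: 0.0007
```

>>> arm_command(plan=[0, -0.1, 0, 0, 0, 0, 1, 0, -0.1, 0, 0, 0, 0, 1, 0, 0, 0, 0, 0, 0, 1])

```text
time: 35.12
tool_pos: [0.4797, 0.2334, 0.0646]
ee_rot: [3.14, -0.0, 1.715]
wrist_force: [-1.1, -0.5, -0.8]
width: 0.0002
```

```bash
python3 look.py k9
```

```text
(no output)
```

View pics/k9s.png

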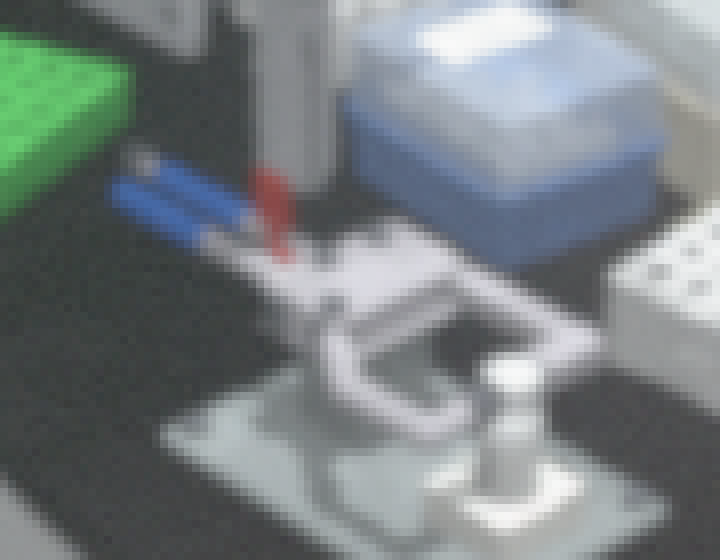

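>>> arm_command(plan=[0, -0.1, 0, 0, 0, 0, 1, 0, -0.1, 0, 0, 0, 0, 1, 0, 0, 0, 0, 0, 0, 1])

```text
time: 35.6
tool_pos: [0.4782, 0.2333, 0.0647]
ee_rot: [3.139, -0.0, 1.715]
wrist_force: [1.6, 1.3, -1.6]
width: 0.0001
```

>>> arm_command(plan=[0, -0.1, 0, 0, 0, 0, 1, 0, -0.1, 0, 0, 0, 0, 1, 0, 0, 0, 0, 0, 0, 1])

```text
time: 35.98
tool_pos: [0.4754, 0.2331, 0.0647]
ee_rot: [3.14, -0.001, 1.715]
wrist_force: [2.7, 1.5, 0.4]
width: 0.0003
```

>>> arm_command(plan=[0, -0.1, 0, 0, 0, 0, 1, 0, -0.1, 0, 0, 0, 0, 1, 0, 0, 0, 0, 0, 0, 1])

```text
time: 36.35
tool_pos: [0.4737, 0.2328, 0.0647]
ee_rot: [3.14, -0.001, 1.715]
wrist_force: [2.3, 2.8, -0.0]
width: 0.0003
```

>>> arm_command(plan=[0, -0.1, 0, 0, 0, 0, 1, 0, 0, 0, 0, 0, 0, 1])

```text
time: 36.6
tool_pos: [0.4728, 0.2326, 0.0647]
ee_rot: [3.14, -0.0, 1.715]
wrist_force: [1.9, 2.2, -0.3]
width: 0.0005
```

```bash
python3 look.py k10
```

```text
(no output)
```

View pics/k10s.png

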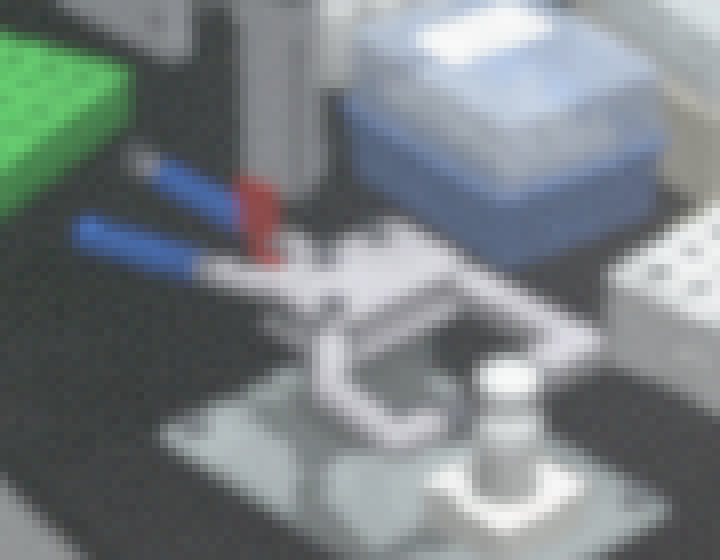

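The jaws have sprung open (handle out at crop (110,235), pad clear of the cap) and the vial stands. Back off the lever, rise and withdraw.

>>> arm_command(plan=[0, 0.3, 0, 0, 0, 0, 1, 0, 0.6, 0, 0, 0, 0, 1, 0, 0.6, 0, 0, 0, 0, 1, 0, 0, -2, 0, 0, 0, 1, 0, 0, -4, 0, 0, 0, 1, 0, 0, -4, 0, 0, 0, 1, 0, 0, 0, 0, 0, 0, 1])

```text
time: 37.58
tool_pos: [0.4897, 0.2349, 0.1686]
ee_rot: [3.133, -0.001, 1.714]
wrist_force: [0.5, 0.1, -0.2]
width: 0.0002
```

>>> arm_command(plan=[3, -3, 0, 0, 0, 0, 1, 4, -3, 0, 0, 0, 0, 1, 4, -3, 0, 0, 0, 0, 1, 4, -3, 0, 0, 0, 0, 1, 3, -2, 0, 0, 0, 0, 1, 0, 0, 0, 0, 0, 0, 1, 0, 0, 0, 0, 0, 0, 1])

```text
time: 38.45
tool_pos: [0.3233, 0.3916, 0.1631]
ee_rot: [3.141, 0.002, 1.714]
wrist_force: [0.5, -0.9, 1.1]
width: 0.0003
```

```bash
python3 look.py k11
python3 - <<'E'
from bench import robot,cams
from h import *
to(robot.get_obs(),[.44,.27,.03],98.3)
cv2.imwrite("pics/fs.png",cv2.resize(cams.snapshot("side")["pixels"][:,:,::-1],(784,588)))
cv2.imwrite("pics/ft.png",cv2.resize(cams.snapshot("top")["pixels"][:,:,::-1],(784,588)))
E
```

```text
t 38.55 pos [0.3238 0.3915 0.1636] rpy deg [1.7994e+02 7.0000e-02 9.8140e+01] w 0.0008 F [-0.32  0.4   0.06] q [ 0.77 -0.    1.49 -0.    1.65  0.63]
tool shift cm [-13.66   9.76  13.39] tool turn deg [ 0.06  0.07 -0.16]
```

View pics/k11s.png

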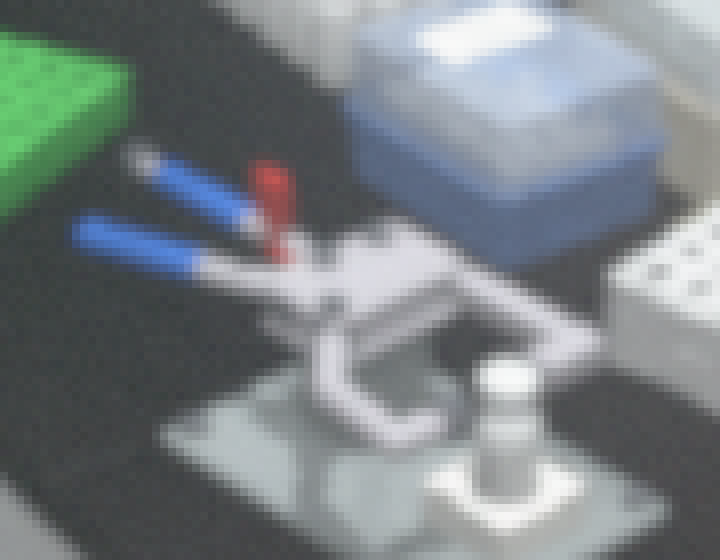

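View pics/k11t.png

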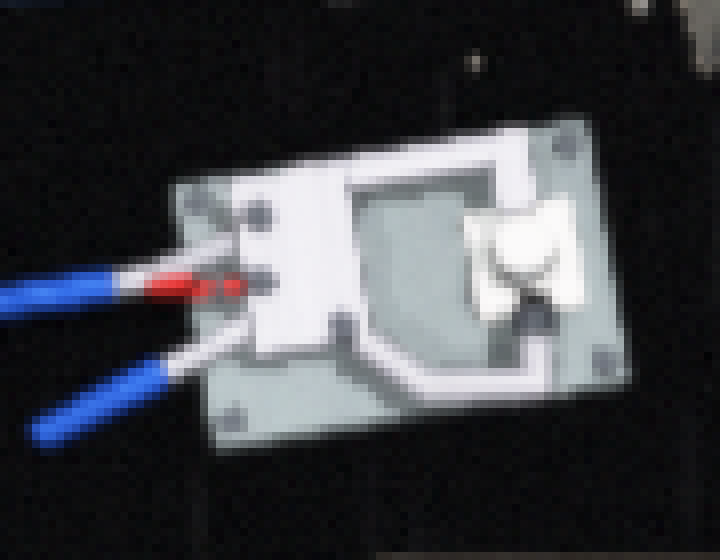

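View pics/ft.png

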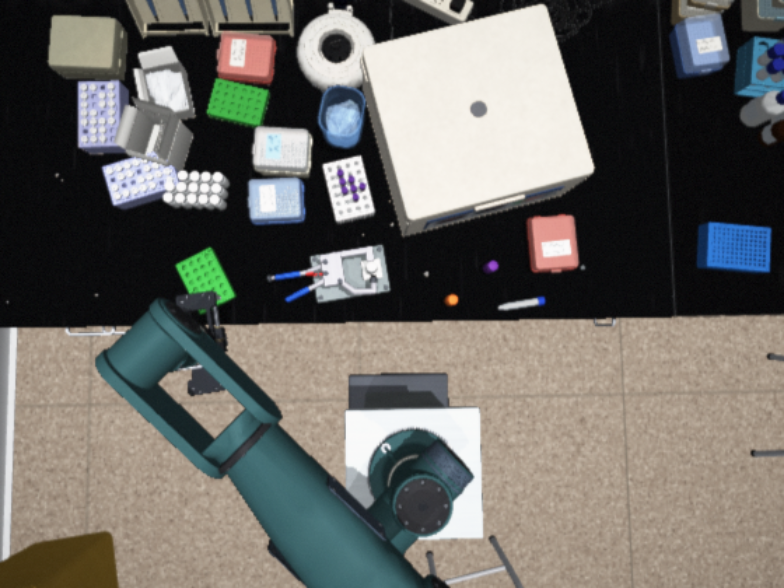

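View pics/fs.png

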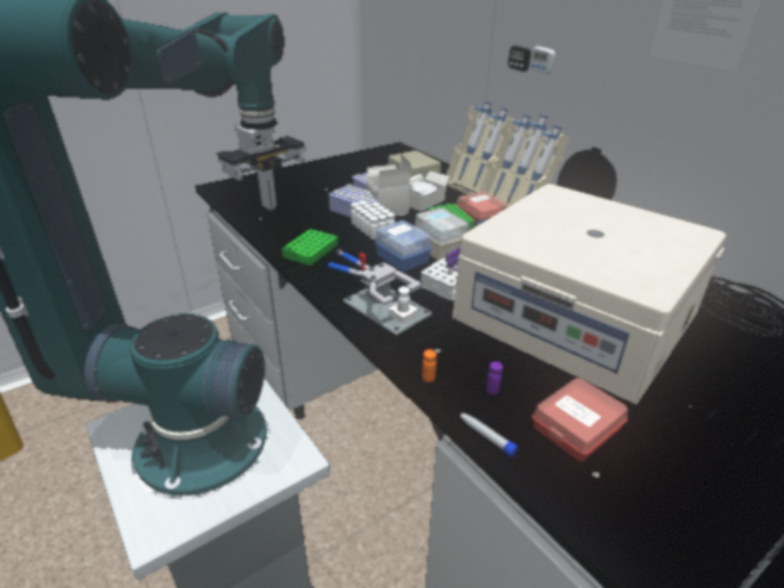

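The vial stands upright in the nest (side (404,297)), the jaws are open, the lever is back at rest, and every bystander is where it was. The robot is clear of everything, so I'm handing in.

```bash
python3 -c "
from bench import close_job
print(close_job())"
```

```text
the job is handed in; nothing more can be done
None
```

The job is done and handed in at about 38.7 s of the 72 s allowed; the hand-in gave no verdict.

- **Vial:** I held it by the cap and lowered it into the nest. It touched the floor at the expected height with about 5 N.
- **Locking:** I straddled both handles, but pushed only the moving one, with the outer finger, so the wrist force read the handle directly. The force peaked at about 10 to 11 N, then fell to zero as the handle snapped over. I backed off at once, and the handles stayed shut with the jaw on the cap and nothing touching them.
- **Release:** I pushed the red lever towards the moving handle with about 3 N, and the jaws sprang open.

**Last checks:** The final pictures show the vial upright in the nest, the jaws open, the lever back at rest, the bystanders and look-alike vials where they were, and the robot clear.

**Things that disagreed along the way:**
- **Gripper height:** In the pictures the gripper sat about 31 to 33 mm higher than the reported position implied. I used the picture-based height throughout.
- **First squeeze:** It stuck just short of dead centre and I took that for the stop. I eased back about 6 mm, still in contact, saw the handle follow, and pushed on until it locked. So the squeeze was two pushes rather than one.

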